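Clip the lid of the calving-kit box shut all round

ROBOT

A 6-joint arm with a two-finger parallel gripper is mounted at the origin on the work surface. World frame = base frame: x ahead of the robot, y to its left, z up, the work surface at z = 0. Lengths are in m, angles in rad, forces in N, time in s.
With the tool pointing down it reaches from about 0.25 to 0.725 m from the base axis. Payload 9.7 kg.
Tool frame: the origin (TCP) lies at the very end of the fingers, on their centre line; the grasp point (between the pads) lies arm.tcp_to_grasp behind it (arm.tcp_to_grasp is the distance from the TCP to the grasp point, in m); x points along the fingers, z is the direction in which the jaws open and shut, and the axes are right-handed (so a half turn about x gives the same grasp; the last joint's range is limited). The gripper opens to 85 mm and grips with 20 to 120 N. Pads are 22 mm wide; open, the fingers measure 114 mm over their backs; the gripper's body (76 mm by 85 mm) begins 54 mm behind the grasp point. The pads swing forward as they close: fully open they stand 13 mm farther back than shut.
Start: joints at [1.268, 0.087, 0.176, 1.66, 0, 1.571], TCP at [0.164, 0.525, 0.194] pointing down, gripper open.
Joint ranges: [-3.13, 3.13], [-0.85, 1.81], [-1.15, 1.24], [-2.2, 2.28], [-1.44, 1.52], [-3.14, 3.14]. Speed limits (rad/s): [2.22, 2.22, 2.57, 3.14, 3.14, 3.14].

INTERFACE

Orientations are given as a rotation vector (axis times angle).
In Python, from workcell import arm gives the robot as it stands.
- The arm moves only by the tool servo_tool, never from a script. Its arguments are lists of equal length, an entry for each row: "linear": the shift along the tool's x, y, z in cm, a list of three; "angular": the turn, a rotation vector about the tool's x, y, z in rad, a list of three; "jaw": the closure, from -1 (fully open) to 1 (shut), so that 0 is half open. In form: {"linear": [[x, y, z], ...], "angular": [[rx, ry, rz], ...], "jaw": [jaw, ...]}. A call has 1 to 12 rows; each row is the pose to reach, as a shift and turn from the pose commanded when the call began, along the tool's axes at that moment; what a row does not reach only later rows make up. A row lasts 1/12 s, in which the tool goes at most 41.7 mm and 7.16 degrees, less where a joint would pass 70% of its speed; a pose out of reach is approached as far as the arm can. A call with a gripper value outside its range is refused whole. The fingers move at their own pace and stop on an object; the grip force is fixed at half the most. Time passes only in rows, so rows that repeat a pose let the fingers close. It gives the time, the measured TCP pose, the force and the opening at its end, in the units of the state.
- arm.read_state(): the state, without advancing time (a new reading comes with each control period).
- arm.capture(name): name is "scene" or "side" or "wrist"; returns a dict with "color" (420x560x3 uint8, red, green, blue), "z_map" (420x560 float32, m along the optical axis (not along the pixel's ray), 0 where there is no reading), "K" (3x3 intrinsics, pixels), "distortion" ([k1, k2, p1, p2, k3] as OpenCV has them; the pictures are not rectified), "world_from_camera" (4x4, takes a point from camera to world coordinates). Camera axes: x right, y down, z forward; pixel columns grow to the right and rows downward; lengths in m; the calibration is good to about 2 mm. A picture is of the moment at which its call begins.
- arm.sign_off(): hands the job in, once; it reports no verdict.
The state is a dict: "time": time; "q": joint angles; "joint_vel": joint speeds; "tau": joint torques, N m; "eef_pos": TCP position; "ee_rot": TCP orientation; "wrist_force": force on the tool from outside, world axes, zero at the start; "moment": the same for the moment, N m; "opening": finger opening in m.
Only numpy, scipy, OpenCV 4.12 (cv2) and the standard library are available. Lean on these libraries where they do the work, as an engineer would, in place of code of your own. Each camera call takes 0.05 s, during which the arm holds its last target.

TASK

The lid is sitting on the calving-kit box but its four rim clips are still sticking out. Go round the rim and press each clip down against the side of the box with your fingertips until all four have clicked shut, then take your hand away. Nothing is to be gripped or picked up: leave the box standing where it is and do not disturb the other things on the bench.

Things in the scene. Friction and masses are not known exactly. Their poses are not given: they have to be found in the camera images.
- kit_box: clear plastic box with green lid, loose on the bench, filled, about 2.2 kg. Origin: centre of its underside; z up, own x roughly away from the robot (turned up to 35 degrees). Hinge lines form a 140 mm (own x) by 200 mm (own y) outline; lid top 92 mm up. On each side a stiff flat lighter green clip, 3 mm thick, reaching 32 mm out, is hinged to the lid edge; the tub wall below is 6 to 9 mm inside the hinge lines
- clip_near (a joint): angle (rad) of the clip on the box's own -x side, 118 mm wide: 0 sticking out level, positive downwards, about 1.46 clicked shut (hanging along the wall), slightly negative raised. It stays where it is left; from 1.0 rad its hook meets the tub's rim (about 0.08 N m, 3 to 5 N by the outer edge), beyond about 1.25 rad it snaps in and stays shut
- clip_far (a joint): the same for the clip on the box's +x side (118 mm wide)
- clip_left (a joint): the same for the clip on the box's +y side (78 mm wide)
- clip_right (a joint): the same for the clip on the box's -y side (78 mm wide)
- hinge_near (a point): middle of the hinge line of the near clip, 70 mm from the box's axis towards its -x, 88 mm up
- hinge_far (a point): middle of the hinge line of the far clip, 70 mm from the box's axis towards its +x, 88 mm up
- hinge_left (a point): middle of the hinge line of the left clip, 100 mm from the box's axis towards its +y, 88 mm up
- hinge_right (a point): middle of the hinge line of the right clip, 100 mm from the box's axis towards its -y, 88 mm up
- edge_near (a point): middle of the free outer edge of the near clip, 32 mm from its hinge; moves with the clip
- edge_far (a point): middle of the free outer edge of the far clip; moves with the clip
- edge_left (a point): middle of the free outer edge of the left clip; moves with the clip
- edge_right (a point): middle of the free outer edge of the right clip; moves with the clip
- shackle: steel bow shackle lying flat beyond the box, about 80 x 60 mm, 20 mm high; origin under its middle. Not to be disturbed
- ratchet: chrome socket wrench lying beside the box, 200 mm long along its x, 41 mm high at the head (+x end); origin under its middle. Not to be disturbed
- brush: wooden-handled brush with blue silicone bristles lying beside the box, 190 mm long along its x, 20 mm high; origin under its middle. Not to be disturbed
- bowl: white ceramic bowl, 136 mm across, 58 mm high; origin under its centre. Not to be disturbed
- iodine: amber bottle with a white cap, 60 mm across, 125 mm high; origin under its centre. Not to be disturbed
- jack_handle: black plastic handle of a calving jack with a flat steel bar, 330 mm long along its x, 36 mm high; origin under its middle. Not to be disturbed

How it is judged:
At the end, for the whole second after the job is handed in: All four clips are clicked shut (each joint above 1.38 rad of about 1.46) and the box stands flat and at rest on the bench within 40 mm of where it started (value of joint each of clip_near, clip_far, clip_left, clip_right above 1.38 rad and height (world z) of kit_box below 0.006 m and angle between kit_box's own z axis and vertical below 0.05 rad and distance of kit_box from where it was at the start of the episode below 0.04 m and linear speed of kit_box below 0.02 m/s); the robot touches nothing.
It fails at once if the box is lifted off the bench or tipped (height (world z) of kit_box above 0.012 m or angle between kit_box's own z axis and vertical above 0.2 rad).
It fails at once if the box is shoved more than 40 mm from its place (distance of kit_box from where it was at the start of the episode above 0.04 m).
It fails at once if another thing on the bench is lifted, or moved more than 30 mm (distance of any of shackle, ratchet, brush, bowl, iodine, jack_handle from where it was at the start of the episode above 0.03 m).
It also fails if it takes over 58 s, if anything falls off the work surface, if the arm or the gripper's body presses on something with over 40 N, if the wrist force passes 120 N, or if a joint passes its speed limit or range.

## Working session

There is one attempt and no reset: what is moved stays moved. The work goes in short steps, Python scripts to look and compute and a tool call to move; the robot and the scene stay as the last step left them, time stands still between calls to the robot, and variables do not carry over. Pictures are saved under pics/ and viewed, and the job is handed in when it is done.

Besides the shell and the picture viewer there is one more tool, called as a command line: name --argument value ..., lists and objects as JSON in quotes. servo_tool: Moves the arm, as the interface text tells. Its arguments: {"type":"object","properties":{"linear":{"type":"array","items":{"type":"array","items":{"type":"number"}}},"angular":{"type":"array","items":{"type":"array","items":{"type":"number"}}},"jaw":{"type":"array","items":{"type":"number"}}},"required":["linear","angular","jaw"]}

```bash
ls; mkdir -p pics
python3 - <<'E'
from workcell import arm
import cv2,numpy as np
s=arm.read_state(); print({k:np.round(v,3) for k,v in s.items()}, arm.tcp_to_grasp)
for n in ["scene","side","wrist"]:
    c=arm.capture(n); cv2.imwrite(f"pics/{n}0.png",c["color"][:,:,::-1]); np.savez(f"{n}0.npz",**c)
    print(n,c["K"].round(1).tolist(),c["distortion"],c["world_from_camera"].round(3).tolist())
E
```

```text
pics
{'time': np.float64(0.0), 'q': array([1.268, 0.087, 0.175, 1.66 , 0.   , 1.571]), 'joint_vel': array([ 0.001, -0.001, -0.002, -0.   ,  0.   , -0.   ]), 'tau': array([ 0.0000e+00, -5.2039e+01,  4.6480e+01,  1.6000e-02,  0.0000e+00,
        0.0000e+00]), 'eef_pos': array([0.164, 0.525, 0.193]), 'ee_rot': array([-0.984,  1.338,  0.983]), 'wrist_force': array([-0.217, -0.384, -0.158]), 'moment': array([-0.007, -0.015,  0.012]), 'opening': np.float64(0.085)} 0.0187
scene [[519.4, 0.0, 283.2], [0.0, 519.4, 208.2], [0.0, 0.0, 1.0]] [0.0298406 0.        0.        0.        0.       ] [[-0.453, 0.646, -0.615, 1.524], [0.891, 0.328, -0.313, 0.48], [-0.0, -0.689, -0.724, 1.256], [0.0, 0.0, 0.0, 1.0]]
side [[490.2, 0.0, 283.4], [0.0, 490.2, 213.8], [0.0, 0.0, 1.0]] [0.00485902 0.         0.         0.         0.        ] [[-0.941, -0.202, 0.273, 0.132], [-0.339, 0.583, -0.738, 1.117], [-0.01, -0.787, -0.617, 1.022], [0.0, 0.0, 0.0, 1.0]]
wrist [[302.0, 0.0, 276.1], [0.0, 302.0, 209.4], [0.0, 0.0, 1.0]] [-0.04277369  0.          0.          0.          0.        ] [[0.298, 0.922, 0.249, 0.102], [0.955, -0.287, -0.078, 0.544], [-0.0, 0.261, -0.965, 0.373], [0.0, 0.0, 0.0, 1.0]]
```

View pics/scene0.png

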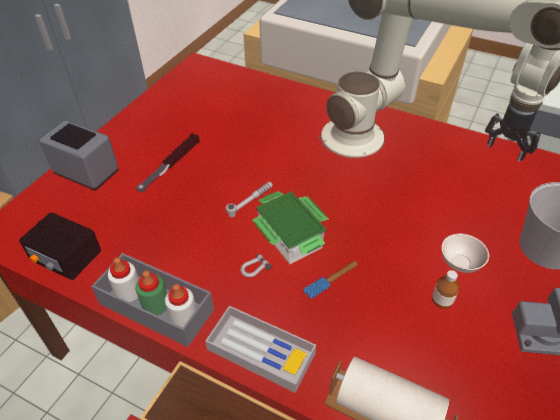

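View pics/side0.png

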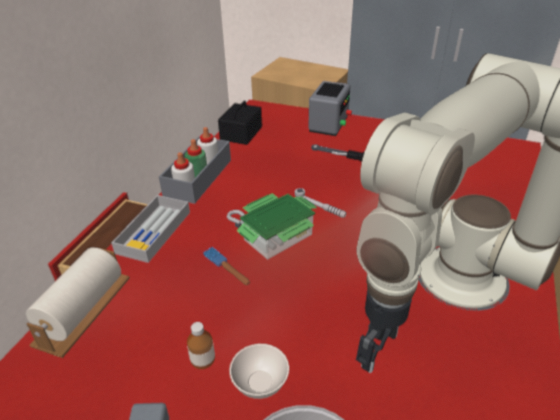

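View pics/wrist0.png

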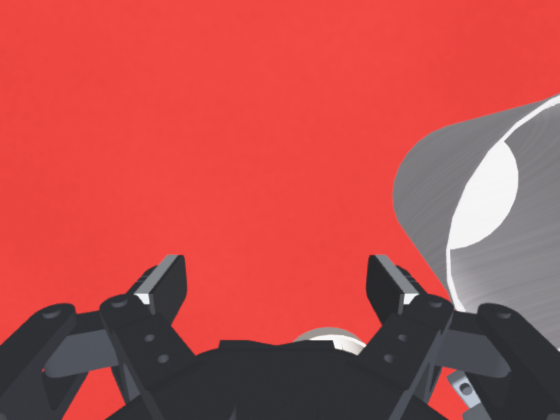

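The box shows in both views: scene around (290,222), side around (278,222). All four clips are out, the ratchet is at scene (250,200), the shackle at (256,266) and the brush at (330,280). Next I measure it with the depth map.

```bash
cat > h.py <<'E'
import numpy as np,cv2
def cloud(c):
    z=c["z_map"]; h,w=z.shape
    u,v=np.meshgrid(np.arange(w),np.arange(h))
    p=cv2.undistortPoints(np.stack([u,v],-1).reshape(-1,1,2).astype(np.float64),c["K"],c["distortion"]).reshape(h,w,2)
    P=np.dstack([p*z[...,None],z]); T=c["world_from_camera"]
    W=P@T[:3,:3].T+T[:3,3]; W[z<=0]=np.nan
    return W
E
python3 - <<'E'
from h import *
for n,box in [("scene",(225,175,345,275)),("side",(215,180,335,265))]:
    c=dict(np.load(f"{n}0.npz")); W=cloud(c)
    hsv=cv2.cvtColor(c["color"],cv2.COLOR_RGB2HSV)
    x0,y0,x1,y1=box
    m=np.zeros(hsv.shape[:2],bool); m[y0:y1,x0:x1]=1
    g=m&(hsv[...,0]>40)&(hsv[...,0]<85)&(hsv[...,1]>90)
    top=g&(abs(W[...,2]-0.092)<0.006)
    print(n,"zs",np.nanpercentile(W[g][:,2],[5,25,50,75,95]).round(3))
    for nm,lo,hi in [("dark",0,130),("light",130,256)]:
        k=g&(hsv[...,2]>=lo)&(hsv[...,2]<hi)
        P=W[k]; print(nm,k.sum(),"z",np.nanpercentile(P[:,2],[5,50,95]).round(3))
        r=cv2.minAreaRect((P[:,:2]*1000).astype(np.float32)); print(r)
        if nm=="light":
            nn,lab,st,ce=cv2.connectedComponentsWithStats(k.astype(np.uint8))
            for i in range(1,nn):
                if st[i,4]>15:
                    Q=W[lab==i]; print(st[i],ce[i].round(0),Q.mean(0).round(3),cv2.minAreaRect((Q[:,:2]*1000).astype(np.float32)))
    cv2.imwrite(f"pics/{n}crop.png",cv2.resize(c["color"][y0-15:y1+15,x0-15:x1+15,::-1],None,fx=5,fy=5,interpolation=cv2.INTER_CUBIC))
# others via red bench: things z>8mm near box
c=dict(np.load("scene0.npz")); W=cloud(c)
hsv=cv2.cvtColor(c["color"],cv2.COLOR_RGB2HSV)
nr=(~((hsv[...,1]>150)&((hsv[...,0]<8)|(hsv[...,0]>172)))).astype(np.uint8)
nn,lab,st,ce=cv2.connectedComponentsWithStats(nr)
for i in range(1,nn):
    if 60<st[i,4]<8000:
        Q=W[lab==i]; Q=Q[~np.isnan(Q[:,0])]
        if len(Q): print(ce[i].round(0),st[i,4],"mean",Q.mean(0).round(3),"x",Q[:,0].min().round(3),Q[:,0].max().round(3),"y",Q[:,1].min().round(3),Q[:,1].max().round(3),"zmax",Q[:,2].max().round(3))
E
```

```text
scene zs [0.079 0.085 0.088 0.09  0.093]
dark 2131 z [0.083 0.089 0.094]
((561.8815307617188, 19.796127319335938), (233.7221221923828, 148.50613403320312), 36.96295166015625)
light 856 z [0.075 0.086 0.092]
((553.3446044921875, 9.524093627929688), (229.69284057617188, 226.9777069091797), 21.61628532409668)
[259 192  24  12 100] [271. 197.] [nan nan nan] ((501.2427062988281, -85.18548583984375), (33.1292724609375, 77.02667999267578), 60.72830581665039)
[299 197  29  24 234] [313. 209.] [0.49  0.058 0.084] ((485.9110107421875, 53.28583526611328), (124.86473083496094, 48.810462951660156), 49.08047103881836)
[253 217  28  27 280] [267. 230.] [nan nan nan] ((608.4398193359375, -59.294578552246094), (192.97222900390625, 43.86151885986328), 51.59395980834961)
[298 234  26  20 241] [311. 244.] [nan nan nan] ((616.827880859375, 109.81044006347656), (35.046058654785156, 72.10494232177734), 59.287872314453125)
side zs [0.082 0.088 0.09  0.092 0.095]
dark 1768 z [0.087 0.091 0.095]
((569.3402709960938, 20.583343505859375), (204.30563354492188, 214.74908447265625), 21.781972885131836)
light 694 z
[... 1021 characters left out ...]
.08 ] x 0.369 0.679 y -0.156 0.142 zmax 0.1
[ 60. 245.] 3240 mean [ 0.957 -0.532  0.088] x 0.876 1.024 y -0.644 -0.465 zmax 0.142
[458. 265.] 2193 mean [0.462 0.515 0.042] x 0.292 0.611 y 0.448 0.59 zmax 0.13
[154. 300.] 5818 mean [ 0.977 -0.189  0.067] x 0.847 1.03 y -0.422 -0.054 zmax 0.167
[255. 266.] 322 mean [ 0.717 -0.025  0.01 ] x 0.664 0.761 y -0.068 0.019 zmax 0.024
[326. 281.] 528 mean [0.675 0.189 0.014] x 0.559 0.746 y 0.136 0.245 zmax 0.027
[539. 325.] 2385 mean [0.591 0.743 0.071] x 0.512 0.641 y 0.681 0.818 zmax 0.148
[261. 348.] 5231 mean [0.949 0.122 0.02 ] x 0.862 1.013 y -0.03 0.253 zmax 0.054
[382. 395.] 5190 mean [0.968 0.447 0.106] x 0.846 1.016 y 0.327 0.605 zmax 0.136
```

View pics/scenecrop.png

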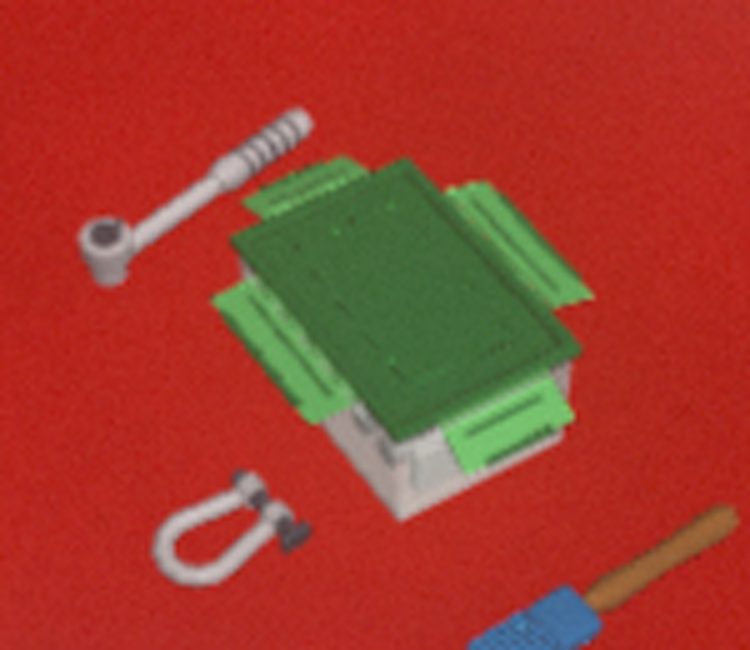

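View pics/sidecrop.png

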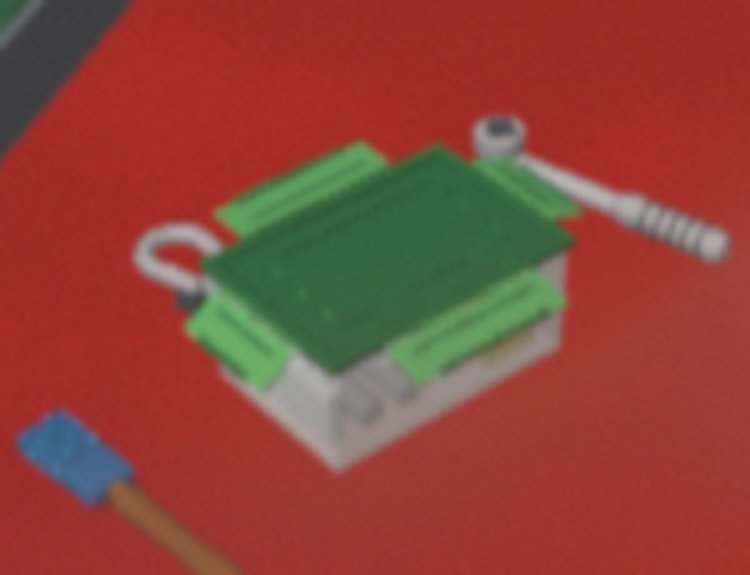

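```bash
cat >> h.py <<'E'
def cast(c,uv,z):
    p=cv2.undistortPoints(np.array(uv,np.float64).reshape(-1,1,2),c["K"],c["distortion"]).reshape(-1,2)
    T=c["world_from_camera"]; d=np.c_[p,np.ones(len(p))]@T[:3,:3].T; o=T[:3,3]
    return o+d*((z-o[2])/d[:,2])[:,None]
E
python3 - <<'E'
from h import *
S={"scene":((210,160),[(405,160),(232,240),(398,440),(580,350)]),"side":((200,165),[(440,148),(575,240),(335,372),(203,265)])}
for n,(o,q) in S.items():
    c=dict(np.load(f"{n}0.npz"))
    uv=(np.array(q)-2)/5+np.array(o); P=cast(c,uv,0.092)
    print(n,P[:,:2].round(4).tolist(),"mean",P.mean(0).round(4))
    for i in range(4):
        d=P[(i+1)%4]-P[i]; print(np.linalg.norm(d).round(4),np.degrees(np.arctan2(d[1],d[0])).round(1))
    hsv=cv2.cvtColor(c["color"],cv2.COLOR_RGB2HSV)
    m=((hsv[...,0]>40)&(hsv[...,0]<85)&(hsv[...,1]>90)&(hsv[...,2]<130)).astype(np.uint8)
    hull=cv2.fillConvexPoly(np.zeros_like(m),cv2.convexHull(np.round(uv).astype(int)),1)
    m&=cv2.dilate(hull,np.ones((5,5)))
    m=cv2.morphologyEx(m,cv2.MORPH_OPEN,np.ones((5,5)))
    ys,xs=np.nonzero(m); Q=cast(c,np.c_[xs,ys],0.092)
    print("rect",cv2.minAreaRect((Q[:,:2]*1000).astype(np.float32)),"centroid",Q.mean(0).round(4))
E
```

```text
scene [[0.4606, -0.034], [0.5724, -0.0982], [0.6685, 0.0646], [0.5577, 0.1304]] mean [0.5648 0.0157 0.092 ]
0.1288 -29.9
0.1891 59.4
0.1289 149.3
0.1909 -120.6
rect ((562.7427978515625, 15.321624755859375), (193.5123291015625, 137.5999755859375), 59.17472839355469) centroid [0.5663 0.0175 0.092 ]
side [[0.5649, -0.0964], [0.454, -0.0322], [0.5487, 0.1316], [0.661, 0.0655]] mean [0.5571 0.0171 0.092 ]
0.1281 149.9
0.1892 60.0
0.1302 -30.5
0.1883 -120.7
rect ((558.63037109375, 14.608551025390625), (196.18655395507812, 139.31590270996094), 59.82733154296875) centroid [0.5592 0.0188 0.092 ]
```

```bash
cat >> h.py <<'E'
from scipy.spatial.transform import Rotation as Ro
C=np.array([.561,.0165]); YAW=np.radians(-30.4)
def ax(): 
    return np.array([np.cos(YAW),np.sin(YAW)]),np.array([-np.sin(YAW),np.cos(YAW)])
def local(s,target):
    R=Ro.from_rotvec(s["ee_rot"]).as_matrix()
    return (R.T@(np.array(target)-s["eef_pos"])*100).round(2)
E
python3 - <<'E'
from h import *
from workcell import arm
s=arm.read_state(); R=Ro.from_rotvec(s["ee_rot"]).as_matrix(); print(R.round(3))
for k in "yz": 
    v=R[:,"xyz".index(k)]; print(k,np.degrees(np.arctan2(v[1],v[0])))
print(local(s,[.40,.10,.22]))
E
```

```text
[[-0.    -0.955  0.298]
 [-0.001  0.298  0.955]
 [-1.    -0.    -0.001]]
y 162.65305564349194
z 72.65305483492422
[ -2.63 -35.2  -33.51]
```

servo_tool --linear '[[-0.7,-38.5,-33.4],[-0.7,-38.5,-33.4],[-0.7,-38.5,-33.4],[-0.7,-38.5,-33.4],[-0.7,-38.5,-33.4],[-0.7,-38.5,-33.4],[-0.7,-38.5,-33.4],[-0.7,-38.5,-33.4],[-0.7,-38.5,-33.4],[-0.7,-38.5,-33.4],[-0.7,-38.5,-33.4],[-0.7,-38.5,-33.4]]' --angular '[[0.228,0,0],[0.228,0,0],[0.228,0,0],[0.228,0,0],[0.228,0,0],[0.228,0,0],[0.228,0,0],[0.228,0,0],[0.228,0,0],[0.228,0,0],[0.228,0,0],[0.228,0,0]]' --jaw '[1,1,1,1,1,1,1,1,1,1,1,1]'

```text
time: 1.15
eef_pos: [0.4273, 0.0976, 0.2008]
ee_rot: [-0.81, 1.414, 0.81]
wrist_force: [0.3, 0.6, -0.6]
opening: -0.0003
```

servo_tool --linear '[[0,0,-0.5],[0,0,-0.5],[0,0,-0.5]]' --angular '[[0,0,0],[0,0,0],[0,0,0]]' --jaw '[1,1,1]'

```text
time: 1.4
eef_pos: [0.424, 0.0953, 0.2006]
ee_rot: [-0.809, 1.415, 0.809]
wrist_force: [-0.2, 0.7, -0.2]
opening: 0.0
```

Run:
```python
from h import *
from workcell import arm
s=arm.read_state(); print(s["time"],s["eef_pos"],s["q"].round(3))
R=Ro.from_rotvec(s["ee_rot"]).as_matrix(); print(R.round(3))
c=arm.capture("wrist"); cv2.imwrite("pics/wrist1.png",c["color"][:,:,::-1]); np.savez("wrist1.npz",**c)
```

```text
1.4 [0.4240156  0.09526971 0.20060638] [ 0.221 -0.183 -0.071  1.684  0.     0.753]
[[-0.001 -0.862  0.507]
 [ 0.     0.507  0.862]
 [-1.     0.001 -0.   ]]
```

View pics/wrist1.png

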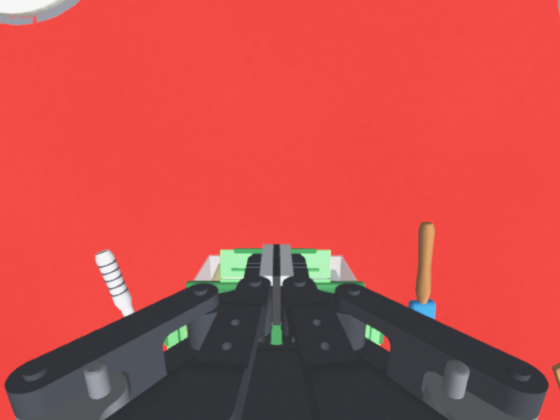

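The wrist view looks back at the near clip: its outer edge runs from (220,250) to (331,250), and the lid's near edge is at row ~282. The edges are level, so the yaw is right. I'll cast these points to refine the centre.

Run:
```python
from h import *
c=dict(np.load("wrist1.npz"))
hsv=cv2.cvtColor(c["color"],cv2.COLOR_RGB2HSV)
g=(hsv[...,0]>40)&(hsv[...,0]<85)&(hsv[...,1]>60)
for r in (250,255,262,284,286,288):
    xs=np.nonzero(g[r])[0]; print(r,xs.min() if len(xs) else None,xs.max() if len(xs) else None)
for cc in (200,228,240,320,328,350): 
    ys=np.nonzero(g[:,cc])[0]; print(cc,ys.min(),ys.max(), hsv[ys.min():ys.min()+45:3,cc,2].tolist())
x,y=ax()
P=cast(c,[(220,250),(331,250)],.088); Q=cast(c,[(187,283),(364,283)],.092)
for p in (*P,*Q,P.mean(0),Q.mean(0)): d=p[:2]-C; print(p.round(4),"own",(d@x).round(4),(d@y).round(4))
e=P[1]-P[0]; print(np.degrees(np.arctan2(e[1],e[0])), np.linalg.norm(e)); e=Q[1]-Q[0]; print(np.degrees(np.arctan2(e[1],e[0])),np.linalg.norm(e))
print(c["world_from_camera"].round(3))
W=cloud(c); print(W[255,228],W[255,320])
```

```text
250 221 329
255 220 329
262 221 328
284 186 363
286 186 364
288 217 335
200 281 283 [111, 59, 57, 61, 98, 59, 57, 58, 92, 92, 92, 93, 97, 96, 96]
228 250 291 [233, 244, 244, 244, 244, 244, 244, 244, 244, 245, 241, 148, 177, 167, 65]
240 249 280 [165, 181, 245, 244, 244, 244, 240, 205, 244, 245, 176, 58, 57, 57, 58]
320 250 290 [223, 245, 245, 245, 245, 245, 245, 245, 245, 239, 241, 148, 184, 152, 57]
328 250 292 [223, 245, 245, 245, 245, 245, 245, 245, 245, 234, 241, 147, 185, 172, 107]
350 282 283 [102, 56, 57, 72, 74, 57, 56, 64, 63, 65, 64, 81, 91, 92, 92]
[0.4444 0.0157 0.088 ] own -0.1001 -0.0597
[0.5032 0.1155 0.088 ] own -0.1 0.0561
[ 0.4573 -0.0341  0.092 ] own -0.0639 -0.0961
[0.553  0.1285 0.092 ] own -0.0636 0.0926
[0.4738 0.0656 0.088 ] own -0.1001 -0.0018
[0.5051 0.0472 0.092 ] own -0.0637 -0.0018
59.52568917087394 0.11580587295345939
59.52126151314774 0.18870501106938128
[[ 0.507  0.832  0.224  0.368]
 [ 0.862 -0.49  -0.131  0.128]
 [ 0.001  0.26  -0.966  0.381]
 [ 0.     0.     0.     1.   ]]
[0.45425164 0.0187934  0.08510791] [0.50426082 0.10258422 0.08371174]
```

```bash
cat >> h.py <<'E'
C=np.array([.561,.0147])
def own(p): 
    x,y=ax(); d=np.array(p[:2])-C; return (np.array([d@x,d@y])*1000).round(1)
def tgt(ox,oy,z):
    x,y=ax(); return np.r_[C+x*ox/1000+y*oy/1000,z]
E
python3 - <<'E'
from h import *
from workcell import arm
s=arm.read_state(); print(own(s["eef_pos"]),s["eef_pos"][2])
for t in [(-91,0,.11)]: print(local(s,tgt(*t)))
E
```

```text
[-159.4    0.7] 0.2007035786023937
[ 9.07 -6.84 -0.07]
```

servo_tool --linear '[[3,-3.5,0],[6,-6.8,0],[9,-6.8,0],[10,-6.8,0],[11,-6.8,0],[12,-6.8,0],[12.8,-6.8,0],[13.5,-6.8,0],[14.2,-6.8,0],[14.2,-6.8,0]]' --angular '[[0,0,0],[0,0,0],[0,0,0],[0,0,0],[0,0,0],[0,0,0],[0,0,0],[0,0,0],[0,0,0],[0,0,0]]' --jaw '[1,1,1,1,1,1,1,1,1,1]'

```text
time: 2.28
eef_pos: [0.4825, 0.0611, 0.0581]
ee_rot: [-0.81, 1.415, 0.811]
wrist_force: [0.2, 0.0, 0.2]
opening: 0.0004
```

Run:
```python
from h import *
from workcell import arm
s=arm.read_state(); print(own(s["eef_pos"]),s["eef_pos"],s["wrist_force"])
c=arm.capture("side"); cv2.imwrite("pics/s2.png",cv2.resize(c["color"][150:290,190:370,::-1],None,fx=4,fy=4,interpolation=cv2.INTER_CUBIC))
```

```text
[-91.2   0.3] [0.48246481 0.06113242 0.05807591] [0.17169789 0.02843703 0.23492559]
```

View pics/s2.png

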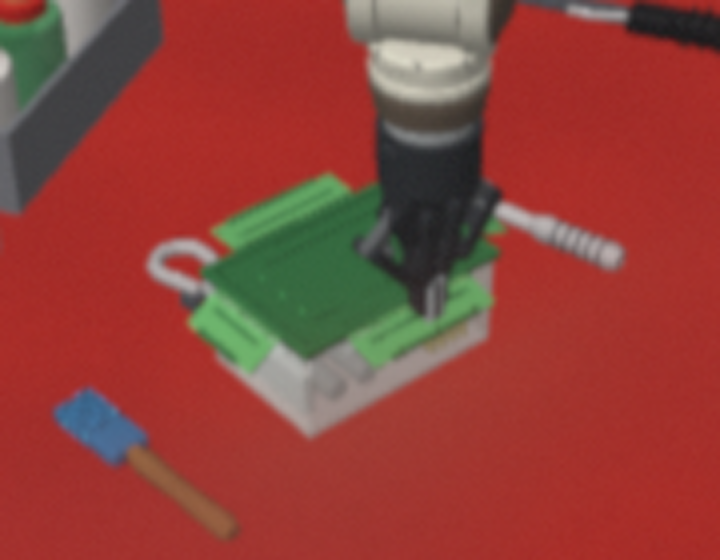

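The near clip is deflected under the fingertip. Now I press inward.

servo_tool --linear '[[0,-0.15,0],[0,-0.3,0],[0,-0.45,0],[0,-0.6,0],[0,-0.6,0]]' --angular '[[0,0,0],[0,0,0],[0,0,0],[0,0,0],[0,0,0]]' --jaw '[1,1,1,1,1]'

```text
time: 2.75
eef_pos: [0.4885, 0.0577, 0.0589]
ee_rot: [-0.81, 1.414, 0.81]
wrist_force: [1.0, 0.5, 0.0]
opening: 0.0001
```

servo_tool --linear '[[0,-0.1,0],[0,-0.2,0],[0,-0.3,0],[0,-0.3,0]]' --angular '[[0,0,0],[0,0,0],[0,0,0],[0,0,0]]' --jaw '[1,1,1,1]'

```text
time: 3.08
eef_pos: [0.4908, 0.0562, 0.0587]
ee_rot: [-0.81, 1.415, 0.81]
wrist_force: [0.4, 0.0, -0.1]
opening: 0.0
```

Run:
```python
from h import *
from workcell import arm
s=arm.read_state(); print(own(s["eef_pos"]),s["eef_pos"],s["wrist_force"])
c=arm.capture("side"); cv2.imwrite("pics/s3.png",cv2.resize(c["color"][150:290,190:370,::-1],None,fx=4,fy=4,interpolation=cv2.INTER_CUBIC))
```

```text
[-81.6   0.3] [0.49079578 0.05624388 0.05873617] [ 0.42538808  0.04083119 -0.08397177]
```

View pics/s3.png

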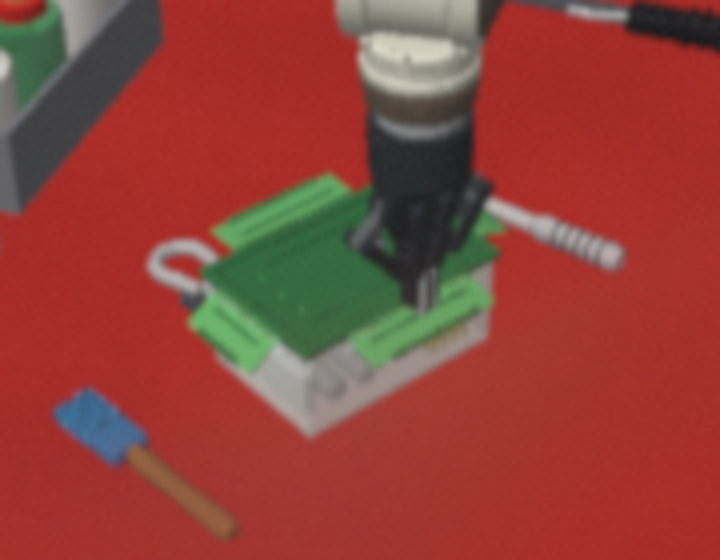

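The clip looks unmoved and there is no force, so I'll check where the tip projects.

Run:
```python
from h import *
from workcell import arm
s=arm.read_state()
def proj(c,p):
    T=np.linalg.inv(c["world_from_camera"]); 
    return cv2.projectPoints(np.array(p,float).reshape(-1,1,3),cv2.Rodrigues(T[:3,:3])[0],T[:3,3],c["K"],c["distortion"])[0].reshape(-1,2)
P=[s["eef_pos"],s["eef_pos"]+[0,0,.03],tgt(-70,59,.088),tgt(-70,-59,.088),tgt(-102,59,.088),tgt(-102,-59,.088),tgt(-70,59,.056),tgt(-70,-59,.056)]
for n,(x0,y0) in {"scene":(225,165),"side":(190,150)}.items():
    c=arm.capture(n); print(n,((proj(c,P)-[x0,y0])*4).round(0).tolist())
    W=cloud(c)
    if n=="side":
        for u,v in [(425,300),(425,290),(380,345),(460,305)]:
            print(u,v,W[150+v//4,190+u//4].round(3))
    cv2.imwrite(f"pics/{n}4.png",cv2.resize(c["color"][y0:y0+140,x0:x0+180,::-1],None,fx=4,fy=4,interpolation=cv2.INTER_CUBIC))
c=arm.capture("wrist"); cv2.imwrite("pics/w4.png",c["color"][:,:,::-1])
```

```text
scene [[348.0, 197.0], [349.0, 171.0], [381.0, 225.0], [294.0, 131.0], [415.0, 208.0], [328.0, 116.0], [379.0, 252.0], [293.0, 159.0]]
side [[416.0, 344.0], [416.0, 313.0], [345.0, 340.0], [465.0, 274.0], [373.0, 362.0], [494.0, 294.0], [346.0, 372.0], [464.0, 306.0]]
425 300 [0.483 0.062 0.108]
425 290 [0.483 0.063 0.12 ]
380 345 [0.505 0.096 0.087]
460 305 [0.464 0.032 0.086]
```

View pics/scene4.png

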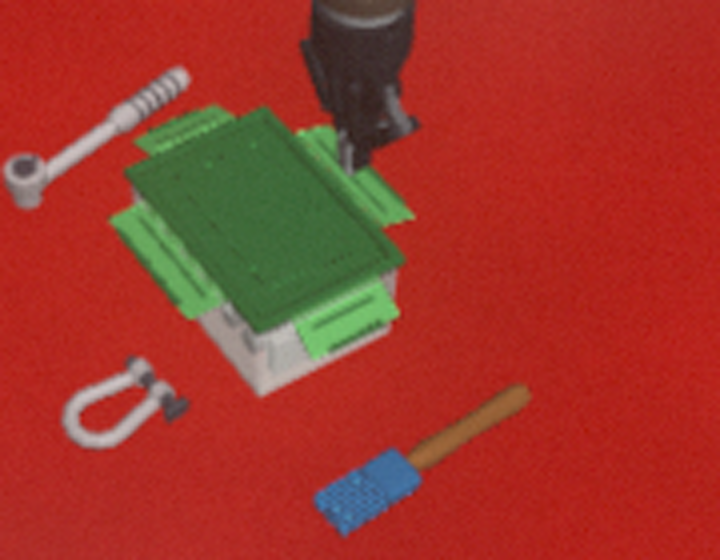

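View pics/w4.png

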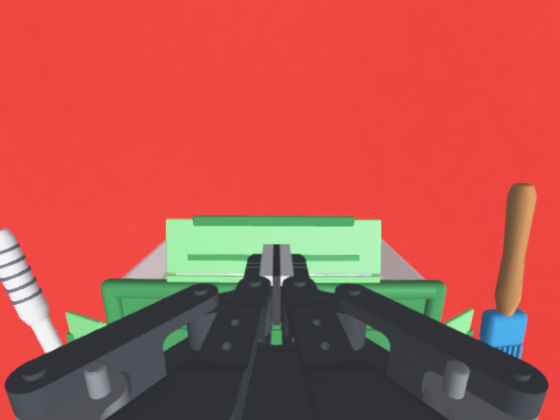

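Run:
```python
from h import *
from workcell import arm
def proj(c,p):
    T=np.linalg.inv(c["world_from_camera"]); 
    return cv2.projectPoints(np.array(p,float).reshape(-1,1,3),cv2.Rodrigues(T[:3,:3])[0],T[:3,3],c["K"],c["distortion"])[0].reshape(-1,2)
s=arm.read_state(); c=arm.capture("wrist"); np.savez("wrist4.npz",**c)
R=Ro.from_rotvec(s["ee_rot"]).as_matrix()
for d in (0,-.01,-.02,-.03,-.04): print(d,proj(c,s["eef_pos"]+R[:,0]*d).round(0))
W=cloud(c)
for r in range(246,290,6): print(r,[ (W[r,q]-s["eef_pos"]).round(4).tolist() for q in (268,276,286)])
for q in (190,350): print([W[r,q,2].round(3) for r in (222,240,265)])
```

```text
0 [[276. 234.]]
-0.01 [[276. 240.]]
-0.02 [[276. 246.]]
-0.03 [[276. 253.]]
-0.04 [[276. 261.]]
246 [[-0.0109, 0.0021, 0.0456], [-0.0084, 0.005, 0.0438], [-0.0061, 0.0093, 0.0443]]
252 [[-0.0105, 0.002, 0.0519], [-0.0084, 0.0051, 0.0513], [-0.006, 0.009, 0.0511]]
258 [[-0.01, 0.0019, 0.0574], [-0.0089, 0.0054, 0.0593], [-0.0062, 0.0088, 0.0579]]
264 [[-0.0105, 0.0024, 0.0649], [-0.0085, 0.0051, 0.0642], [-0.0064, 0.0087, 0.0643]]
270 [[-0.0104, 0.0025, 0.0704], [-0.0084, 0.005, 0.0694], [-0.006, 0.0083, 0.0686]]
276 [[-0.0102, 0.0025, 0.0751], [-0.0085, 0.0051, 0.0747], [-0.0069, 0.0086, 0.0755]]
282 [[-0.0106, 0.0029, 0.0808], [-0.0065, 0.0039, 0.0753], [-0.0075, 0.0087, 0.0812]]
288 [[-0.0114, 0.0036, 0.087], [-0.0042, 0.0026, 0.0751], [-0.0076, 0.0086, 0.0855]]
[np.float64(0.082), np.float64(0.085), np.float64(0.087)]
[np.float64(0.083), np.float64(0.084), np.float64(0.088)]
```

All three cameras put the fingertip at z≈0.095–0.10, about 35–43 mm above the reported TCP. So it never touched the clip. I'll back out and go lower by sight.

servo_tool --linear '[[0,0.5,0],[0,1.0,0],[0.5,1.0,0],[1,1.0,0],[1.5,1.0,0],[2.0,1.0,0],[2.0,1.0,0]]' --angular '[[0,0,0],[0,0,0],[0,0,0],[0,0,0],[0,0,0],[0,0,0],[0,0,0]]' --jaw '[1,1,1,1,1,1,1]'

```text
time: 3.92
eef_pos: [0.4814, 0.0613, 0.0374]
ee_rot: [-0.81, 1.416, 0.811]
wrist_force: [0.9, -0.2, -0.4]
opening: 0.0002
```

```bash
cat > look.py <<'E'
import sys
from h import *
from workcell import arm
k=sys.argv[1]
s=arm.read_state(); print(s["time"],own(s["eef_pos"]),s["eef_pos"].round(4),s["wrist_force"].round(2),s["q"].round(2))
ims=[]
for n,(x0,y0,w,h) in {"scene":(215,165,140,120),"side":(210,165,140,120)}.items():
    if len(sys.argv)>2 and n not in sys.argv[2]: continue
    c=arm.capture(n); np.savez(f"{n}_{k}.npz",**c)
    ims.append(cv2.resize(c["color"][y0:y0+h,x0:x0+w,::-1],(400,343),interpolation=cv2.INTER_CUBIC))
c=arm.capture("wrist"); np.savez(f"wrist_{k}.npz",**c); 
w=cv2.resize(c["color"][:,:,::-1],(400,300))
top=np.hstack(ims); 
if len(ims)==2:
    bot=np.zeros((257,800,3),np.uint8); bot[:,200:600]=cv2.resize(c["color"][84:,:,::-1],(400,257)); im=np.vstack([top,bot])
else: im=np.vstack([top[:300],w])
cv2.imwrite(f"pics/l{k}.png",im)
E
python3 look.py 5
```

```text
3.9167 [-92.2  -0.1] [0.4814 0.0613 0.0374] [ 0.95 -0.22 -0.36] [ 0.13 -0.07 -0.28  1.36  0.    0.66]
```

View pics/l5.png

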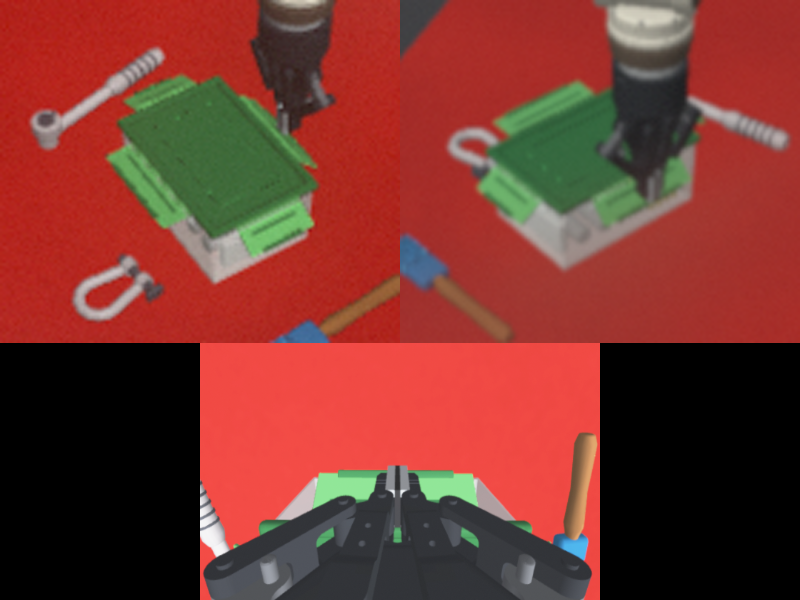

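```bash
cat > ang.py <<'E'
import sys
from h import *
k=sys.argv[1]; side=sys.argv[2]
x,y=ax(); out={"near":-x,"far":x,"left":y,"right":-y}[side]; h={"near":70,"far":70,"left":100,"right":100}[side]; t=np.array([-out[1],out[0]]); hw=59 if h==70 else 39
for n in ("wrist","scene","side"):
    try: c=dict(np.load(f"{n}_{k}.npz"))
    except Exception: continue
    W=cloud(c); hsv=cv2.cvtColor(c["color"],cv2.COLOR_RGB2HSV)
    g=(hsv[...,0]>40)&(hsv[...,0]<85)&(hsv[...,1]>60)&(hsv[...,2]>110)
    d=W[...,:2]-C; u=d@out*1000-h; v=d@t*1000; z=W[...,2]*1000-88
    m=g&(u>-9)&(u<40)&(abs(v)<hw)&(z>-45)&(z<8)
    if m.sum()<8: print(n,"few",m.sum()); continue
    U,Z,V=u[m],z[m],v[m]; r=np.hypot(U,Z); o=r>15
    a=np.arctan2(-Z[o],U[o]); print(n,m.sum(),"angle med",np.median(a).round(2),np.percentile(a,[20,80]).round(2),"umax",np.percentile(U,98).round(1),"zmin",np.percentile(Z,2).round(1))
E
python3 ang.py 5 near
python3 - <<'E'
from h import *
from workcell import arm
s=arm.read_state();c=dict(np.load("wrist_5.npz")); W=cloud(c)
for r in range(238,300,5): print(r,[ (W[r,q]-s["eef_pos"]).round(3).tolist() for q in (268,276,286)], c["color"][r,268])
E
```

```text
wrist 5938 angle med 0.8 [0.77 0.83] umax 22.7 zmin -21.3
scene 122 angle med 0.78 [0.74 0.79] umax 21.0 zmin -20.9
side 255 angle med 0.68 [0.59 0.78] umax 25.0 zmin -20.9
238 [[0.011, -0.014, -0.039], [0.015, -0.008, -0.039], [0.018, -0.002, -0.039]] [241  74  67]
243 [[0.015, -0.016, -0.038], [0.018, -0.01, -0.038], [0.022, -0.004, -0.04]] [235  86  83]
248 [[-0.011, 0.002, 0.046], [-0.008, 0.005, 0.046], [-0.006, 0.009, 0.047]] [143 145 150]
253 [[-0.011, 0.002, 0.053], [-0.009, 0.005, 0.053], [-0.006, 0.009, 0.053]] [142 145 150]
258 [[-0.011, 0.002, 0.058], [-0.009, 0.005, 0.058], [-0.006, 0.009, 0.058]] [144 146 151]
263 [[-0.01, 0.002, 0.063], [-0.009, 0.005, 0.063], [-0.006, 0.009, 0.062]] [143 146 150]
268 [[-0.01, 0.002, 0.068], [-0.009, 0.005, 0.068], [-0.007, 0.009, 0.068]] [143 146 150]
273 [[-0.01, 0.003, 0.073], [-0.009, 0.005, 0.072], [-0.007, 0.009, 0.073]] [143 146 150]
278 [[-0.01, 0.002, 0.075], [-0.008, 0.005, 0.075], [-0.008, 0.009, 0.078]] [215 219 223]
283 [[-0.011, 0.003, 0.082], [-0.006, 0.004, 0.074], [-0.008, 0.009, 0.082]] [51 52 58]
288 [[-0.011, 0.003, 0.085], [-0.004, 0.002, 0.074], [-0.007, 0.008, 0.085]] [51 53 57]
293 [[-0.011, 0.003, 0.089], [-0.002, 0.002, 0.075], [-0.008, 0.009, 0.089]] [54 58 61]
298 [[-0.011, 0.003, 0.092], [0.0, -0.0, 0.073], [-0.008, 0.008, 0.092]] [61 65 69]
```

Run:
```python
from h import *
from workcell import arm
s=arm.read_state()
R=Ro.from_rotvec(s["ee_rot"]).as_matrix()
for f,e,Rm in (("wrist0.npz",np.array([0.164,0.525,0.193]),np.array([[0,-.955,.298],[0,.298,.955],[-1,0,0]])),("wrist_5.npz",s["eef_pos"],R)):
    c=dict(np.load(f)); W=cloud(c)
    print(f,"tool-frame mm (x fwd)")
    for r,q in [(350,280),(360,280),(380,280),(400,280),(300,125),(260,170),(270,170),(290,160),(350,240),(310,60),(330,250),(330,235),(380,100),(345,300),(300,200)]:
        print((r,q),(Rm.T@(W[r,q]-e)*1000).round(0),c["color"][r,q])
```

```text
wrist0.npz tool-frame mm (x fwd)
(350, 280) [-115.    9.    1.] [46 47 51]
(360, 280) [-119.   10.    1.] [47 49 53]
(380, 280) [-125.   10.    1.] [47 49 53]
(400, 280) [-131.   10.    1.] [47 48 53]
(300, 125) [-96.  12. -48.] [60 64 69]
(260, 170) [-61.  10. -46.] [131 135 140]
(270, 170) [-70.   9. -43.] [49 50 52]
(290, 160) [-81.   7. -43.] [53 53 57]
(350, 240) [-114.    9.  -10.] [46 47 51]
(310, 60) [-103.   13.  -65.] [55 57 62]
(330, 250) [ 192. -216.  -38.] [240  72  65]
(330, 235) [ 192. -216.  -60.] [239  71  66]
(380, 100) [ 191. -311. -275.] [238  71  66]
(345, 300) [-112.    9.    6.] [46 48 53]
(300, 200) [ 194. -168. -107.] [241  73  68]
wrist_5.npz tool-frame mm (x fwd)
(350, 280) [-115.   10.    1.] [48 49 53]
(360, 280) [-119.   10.    1.] [50 52 56]
(380, 280) [-125.   10.    1.] [50 52 57]
(400, 280) [-130.   10.    1.] [50 52 56]
(300, 125) [-27. -30. -87.] [209 194 196]
(260, 170) [-31.  -3. -57.] [145 230 152]
(270, 170) [-35.  -7. -56.] [146 230 152]
(290, 160) [-43. -14. -59.] [141 219 145]
(350, 240) [-123.   17.   -8.] [51 52 57]
(310, 60) [  38.  -82. -183.] [243  76  70]
(330, 250) [-115.   16.   -7.] [50 53 57]
(330, 235) [-115.   16.  -10.] [50 53 57]
(380, 100) [-124.    8.  -41.] [149 153 162]
(345, 300) [-121.   17.    6.] [49 51 55]
(300, 200) [-94.  11. -25.] [50 53 57]
```

The depth map puts the palm 112 mm behind the reported TCP, where 73 mm is expected. The reported TCP is therefore 40 mm past the real fingertip, and the clip angle of 0.8 rad agrees with that. The true tip is at z≈0.077, so I go down 19 mm and press in.

servo_tool --linear '[[0.7,0,0],[1.4,0,0],[1.9,0,0],[1.9,0,0],[1.9,-0.2,0],[1.9,-0.4,0],[1.9,-0.6,0],[1.9,-0.7,0],[1.9,-0.7,0]]' --angular '[[0,0,0],[0,0,0],[0,0,0],[0,0,0],[0,0,0],[0,0,0],[0,0,0],[0,0,0],[0,0,0]]' --jaw '[1,1,1,1,1,1,1,1,1]'

```text
time: 4.82
eef_pos: [0.4885, 0.0577, 0.0199]
ee_rot: [-0.81, 1.414, 0.809]
wrist_force: [-0.2, 0.9, -0.4]
opening: -0.0003
```

```bash
python3 look.py 6; python3 ang.py 6 near
```

```text
4.8167 [-84.3   0.4] [0.4885 0.0577 0.0199] [-0.24  0.94 -0.38] [ 0.12 -0.05 -0.3   1.32 -0.    0.65]
wrist 2459 angle med 1.48 [1.46 1.5 ] umax 4.3 zmin -31.9
  return _methods._mean(a, axis=axis, dtype=dtype,
  ret = ret.dtype.type(ret / rcount)
Traceback (most recent call last):
  File "ang.py", line 14, in <module>
    a=np.arctan2(-Z[o],U[o]); print(n,m.sum(),"angle med",np.median(a).round(2),np.percentile(a,[20,80]).round(2),"umax",np.percentile(U,98).round(1),"zmin",np.percentile(Z,2).round(1))
                                                                                ~~~~~~~~~~~~~^^^^^^^^^^^
IndexError: index -1 is out of bounds for axis 0 with size 0
```

View pics/l6.png

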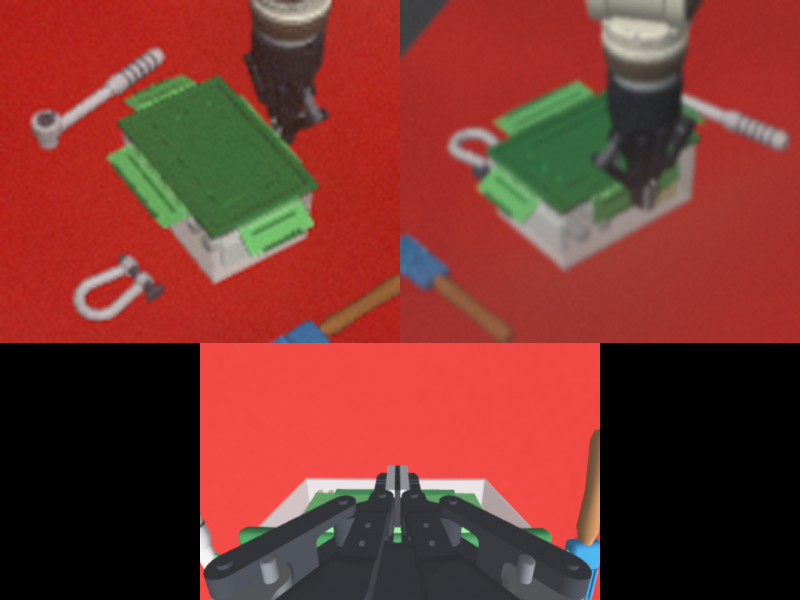

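The near clip reads about 1.48 rad, which is shut, and the box has not moved. Before the side clips I'll check the finger profile for clearance over the lid.

Run:
```python
from h import *
from workcell import arm
s=arm.read_state(); R=Ro.from_rotvec(s["ee_rot"]).as_matrix()
c=dict(np.load("wrist1.npz")); 
e=np.array([0.4240156,0.09526971,0.20060638]); W=cloud(c); L=(W-e)@R*1000; hsv=cv2.cvtColor(c["color"],cv2.COLOR_RGB2HSV)
m=(hsv[...,1]<60)&(L[...,0]<-30)&(L[...,0]>-140)&(abs(L[...,1])<40)
X=L[...,0][m]; Z=abs(L[...,2][m])
for a in range(0,60,4):
    k=(Z>=a)&(Z<a+4)
    if k.any(): print(a,"lowest above tip",(-40-np.percentile(X[k],99)).round(0))
```

```text
0 lowest above tip 6.0
4 lowest above tip 8.0
8 lowest above tip 8.0
12 lowest above tip 18.0
16 lowest above tip 40.0
20 lowest above tip 43.0
24 lowest above tip 46.0
28 lowest above tip 46.0
32 lowest above tip 49.0
36 lowest above tip 54.0
40 lowest above tip 60.0
44 lowest above tip 64.0
48 lowest above tip 70.0
52 lowest above tip 74.0
56 lowest above tip 78.0
```

The fingers bulge along the jaw direction, so each clip should be pressed with the pad-width face. I'll do the far clip next in this orientation, then turn 90° for the sides.

servo_tool --linear '[[0,0.6,0],[-2,0.8,0],[-5,0.8,0],[-6.5,-2,0],[-6.5,-6,0],[-6.5,-10,0],[-6.5,-14,0],[-6.5,-17.6,0],[-5,-17.6,0],[-4,-17.6,0],[-4,-17.6,0]]' --angular '[[0,0,0],[0,0,0],[0,0,0],[0,0,0],[0,0,0],[0,0,0],[0,0,0],[0,0,0],[0,0,0],[0,0,0],[0,0,0]]' --jaw '[1,1,1,1,1,1,1,1,1,1,1]'

```text
time: 5.88
eef_pos: [0.6379, -0.0309, 0.0566]
ee_rot: [-0.808, 1.419, 0.813]
wrist_force: [-0.8, 0.3, 0.1]
opening: 0.0001
```

```bash
sed -i 's/if m.sum()<8/if (m\&(np.hypot(u,z)>15)).sum()<8/' ang.py; python3 look.py 7; python3 ang.py 7 near;python3 ang.py 7 far
```

```text
5.8833 [89.4 -0.4] [ 0.6379 -0.0309  0.0566] [-0.81  0.31  0.13] [-0.05  0.3   0.15  1.43  0.    0.48]
wrist few 0
scene few 38
side 141 angle med 1.44 [1.3  1.46] umax 6.2 zmin -28.1
wrist 14408 angle med -0.08 [-0.1  -0.05] umax 33.7 zmin 0.0
scene 221 angle med -0.06 [-0.14  0.04] umax 30.0 zmin -6.1
side 223 angle med -0.1 [-0.24 -0.03] umax 29.8 zmin -1.4
```

View pics/l7.png

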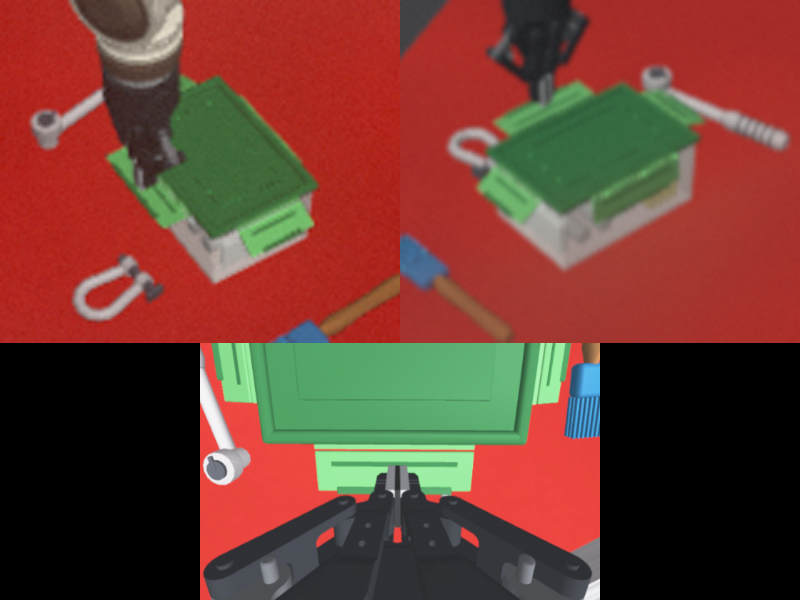

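The side view confirms the near clip hangs shut, and the tip is over the far clip. I go down and press in.

servo_tool --linear '[[0.7,-0.2,0],[1.4,-0.2,0],[2.1,-0.2,0],[2.8,-0.2,0],[3.4,-0.2,0],[3.8,-0.2,0],[3.8,0,0],[3.8,0.2,0],[3.8,0.4,0],[3.8,0.6,0],[3.8,0.6,0]]' --angular '[[0,0,0],[0,0,0],[0,0,0],[0,0,0],[0,0,0],[0,0,0],[0,0,0],[0,0,0],[0,0,0],[0,0,0],[0,0,0]]' --jaw '[1,1,1,1,1,1,1,1,1,1,1]'

```text
time: 6.95
eef_pos: [0.6351, -0.0285, 0.022]
ee_rot: [-0.811, 1.414, 0.808]
wrist_force: [4.3, -3.2, -2.4]
opening: 0.0001
```

```bash
python3 look.py 8; python3 ang.py 8 near;python3 ang.py 8 far
```

```text
6.95 [85.8  0.3] [ 0.6351 -0.0285  0.022 ] [ 4.25 -3.21 -2.35] [-0.04  0.29  0.08  1.36 -0.    0.49]
wrist few 0
scene few 38
side few 128
wrist 6725 angle med 1.02 [1.01 1.02] umax 2.0 zmin -0.4
scene few 30
side few 4
```

View pics/l8.png

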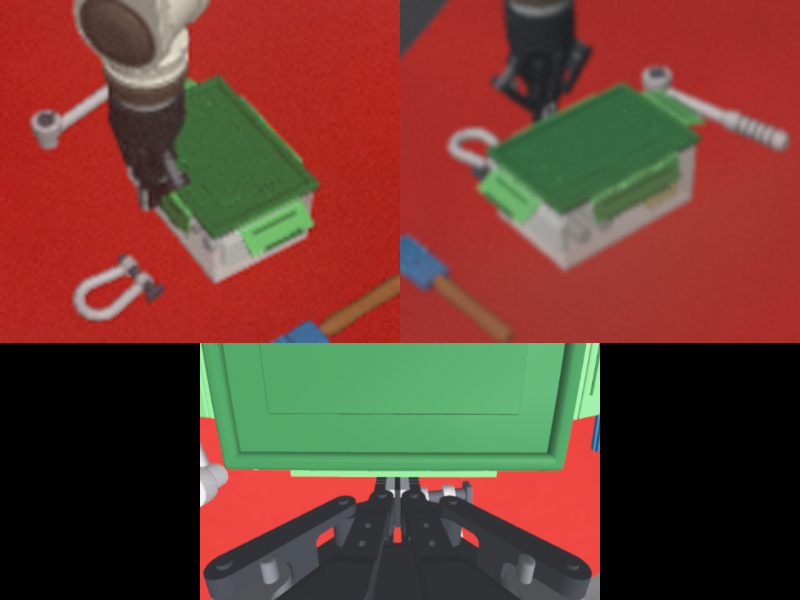

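5 N of resistance: it may be on the hook rather than snapped. I press a little more.

servo_tool --linear '[[0,0.15,0],[0,0.3,0],[0,0.3,0]]' --angular '[[0,0,0],[0,0,0],[0,0,0]]' --jaw '[1,1,1]'

```text
time: 7.35
eef_pos: [0.6329, -0.0271, 0.022]
ee_rot: [-0.811, 1.414, 0.808]
wrist_force: [6.5, -3.5, -4.3]
opening: 0.0002
```

```bash
python3 look.py 9
python3 - <<'E'
from h import *
for k in "79":
    c=dict(np.load(f"scene_{k}.npz")); hsv=cv2.cvtColor(c["color"],cv2.COLOR_RGB2HSV)
    cv2.imwrite(f"pics/z{k}.png",cv2.resize(c["color"][190:270,240:350,::-1],None,fx=6,fy=6,interpolation=cv2.INTER_CUBIC))
E
```

```text
7.35 [83.1  0.3] [ 0.6329 -0.0271  0.022 ] [ 6.47 -3.54 -4.32] [-0.04  0.28  0.07  1.36 -0.    0.49]
```

View pics/z9.png

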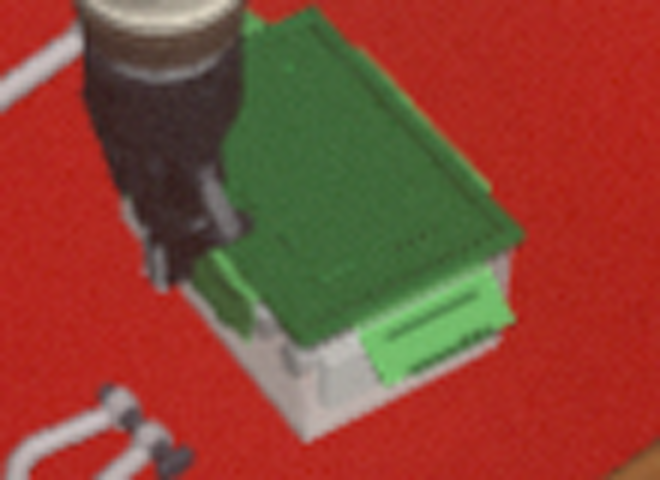

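servo_tool --linear '[[0,0.15,0],[0,0.3,0],[0,0.3,0],[0,0.3,0]]' --angular '[[0,0,0],[0,0,0],[0,0,0],[0,0,0]]' --jaw '[1,1,1,1]'

```text
time: 7.83
eef_pos: [0.6303, -0.0256, 0.022]
ee_rot: [-0.811, 1.414, 0.808]
wrist_force: [6.5, -4.0, -2.4]
opening: -0.0001
```

The force plateaus at about 7.6 N, so the box may be sliding slightly. I withdraw and look.

servo_tool --linear '[[0,-0.8,0],[-1,-1.4,0],[-4,-1.4,0],[-7,-1.4,0],[-10,-3,0],[-12,-6,0],[-12,-6,0]]' --angular '[[0,0,0],[0,0,0],[0,0,0],[0,0,0],[0,0,0],[0,0,0],[0,0,0]]' --jaw '[1,1,1,1,1,1,1]'

```text
time: 8.42
eef_pos: [0.6863, -0.0575, 0.1465]
ee_rot: [-0.812, 1.408, 0.805]
wrist_force: [1.6, 0.3, 0.3]
opening: -0.0001
```

```bash
python3 look.py 10; python3 ang.py 10 far; python3 ang.py 10 near
python3 - <<'E'
from h import *
c=dict(np.load(f"scene_10.npz"))
cv2.imwrite(f"pics/z10.png",cv2.resize(c["color"][175:275,230:350,::-1],None,fx=6,fy=6,interpolation=cv2.INTER_CUBIC))
E
```

```text
8.4167 [144.6   1.1] [ 0.6863 -0.0575  0.1465] [1.58 0.32 0.33] [-0.08  0.42  0.48  1.63 -0.    0.45]
wrist 2471 angle med 1.55 [1.52 1.58] umax 2.0 zmin -30.4
scene few 73
side few 0
wrist few 0
scene few 37
side 147 angle med 1.16 [1.08 1.23] umax 12.1 zmin -26.2
```

View pics/z10.png

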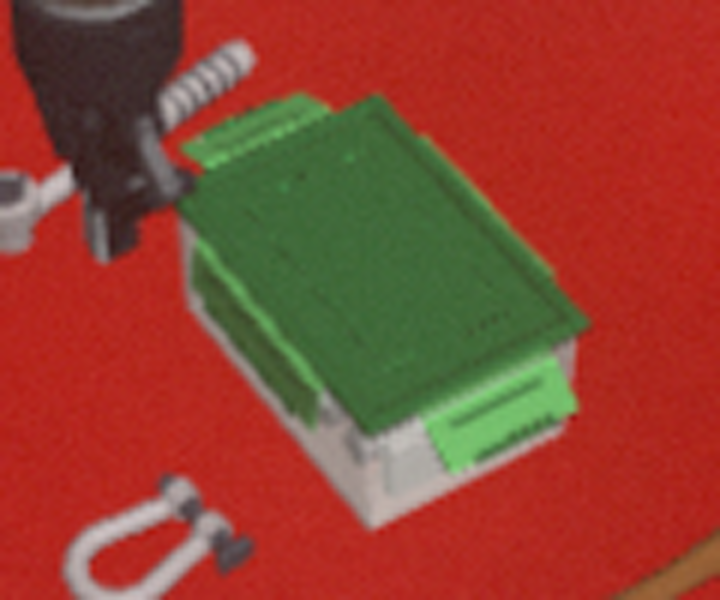

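View pics/l10.png

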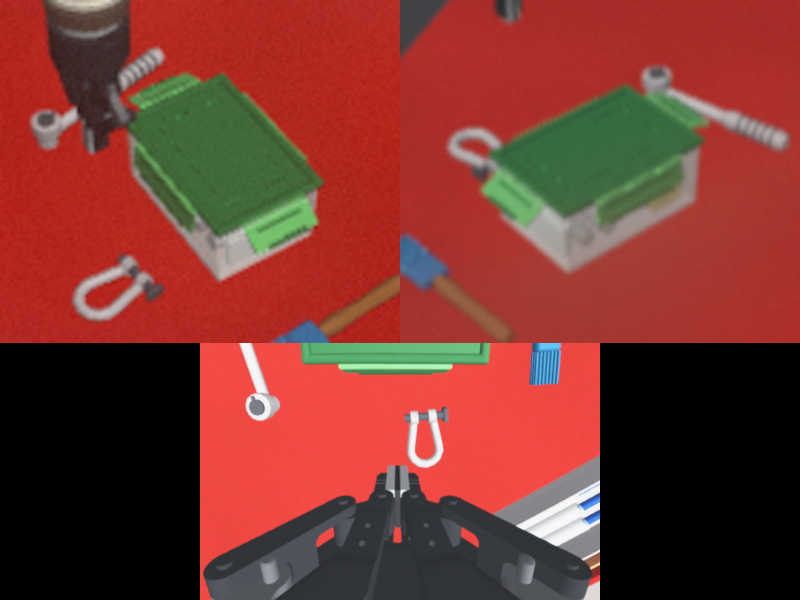

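The far clip hangs on the wall, but the box slid a few mm. I'll re-measure the lid and re-evaluate both clip angles.

Run:
```python
from h import *
import h
def shift(n,k):
    a=dict(np.load(f"{n}0.npz"))["color"]; b=dict(np.load(f"{n}_{k}.npz"))
    return b
c=dict(np.load("scene_10.npz"))
uv0=(np.array([(405,160),(232,240),(398,440),(580,350)])-2)/5+np.array([210,160])
uv1=(np.array([(375,97),(180,205),(372,432),(590,325)])-2.5)/6+np.array([230,175])
d=(cast(c,uv1,.092)-cast(c,uv0,.092))[:,:2]*1000; print(d.round(1),d.mean(0))
# lid mask centroid method, both views
for n in ("scene","side"):
    r=[]
    for f in (f"{n}0.npz",f"{n}_10.npz"):
        c=dict(np.load(f)); hsv=cv2.cvtColor(c["color"],cv2.COLOR_RGB2HSV)
        m=((hsv[...,0]>40)&(hsv[...,0]<85)&(hsv[...,1]>90)&(hsv[...,2]<130)).astype(np.uint8)
        m[:170]=0;m[270:]=0;m[:,:220]=0;m[:,350:]=0
        m=cv2.morphologyEx(m,cv2.MORPH_OPEN,np.ones((7,7)))
        ys,xs=np.nonzero(m); Q=cast(c,np.c_[xs,ys],.092); rr=cv2.minAreaRect((Q[:,:2]*1000).astype(np.float32)); r.append(Q.mean(0)[:2]*1000); print(n,rr)
    print(n,"shift",(r[1]-r[0]).round(1))
c=dict(np.load("wrist_10.npz")); hsv=cv2.cvtColor(c["color"],cv2.COLOR_RGB2HSV)
g=(hsv[...,0]>40)&(hsv[...,0]<85)&(hsv[...,1]>60)
for q in (180,200,240,276,320,360): 
    ys=np.nonzero(g[:200,q])[0]; print(q,ys.max(),hsv[84:135:3,q,2].tolist())
```

```text
[[-5.6  2.5]
 [-0.7 12.3]
 [-6.5  4.5]
 [-6.2  4.8]] [-4.76047815  6.00326901]
scene ((562.7427978515625, 15.321624755859375), (193.5123291015625, 137.5999755859375), 59.17472839355469)
scene ((558.1611938476562, 18.1917724609375), (193.74356079101562, 135.88946533203125), 59.573299407958984)
scene shift [-5.4  3.7]
side ((558.63037109375, 14.608551025390625), (196.18655395507812, 139.31590270996094), 59.82733154296875)
side ((550.7002563476562, 20.23174285888672), (193.4464569091797, 134.05532836914062), 59.59856414794922)
side shift [-6.5  4. ]
180 110 [180, 179, 180, 180, 177, 161, 178, 175, 160, 136, 242, 242, 242, 243, 243, 243, 242]
200 119 [181, 182, 181, 181, 176, 164, 178, 175, 158, 203, 243, 234, 187, 242, 242, 242, 242]
240 124 [186, 186, 186, 185, 172, 165, 178, 177, 160, 225, 244, 226, 125, 123, 235, 242, 242]
276 124 [190, 190, 191, 189, 179, 165, 180, 179, 160, 206, 244, 234, 134, 121, 237, 243, 243]
320 124 [192, 192, 192, 192, 183, 163, 179, 181, 163, 201, 245, 237, 131, 123, 236, 243, 243]
360 110 [195, 195, 194, 195, 192, 161, 180, 181, 168, 123, 243, 243, 243, 243, 243, 243, 243]
```

```bash
sed -i 's/^C=np.array(\[.561,.0147\])/C=np.array([.5552,.0185])/' h.py; sed -i 's/print(n,"few",m.sum())/print(n,"few",m.sum())/' ang.py; for c in far near left right; do echo $c; python3 ang.py 10 $c; done
python3 - <<'E'
from h import *
c=dict(np.load("wrist_10.npz"));W=cloud(c);x,y=ax()
for r in range(105,126,2):
    print(r,[((W[r,q,:2]-C)@x*1000-70).round(1) for q in (240,276,320)],[(W[r,q,2]*1000).round(0) for q in (240,276,320)])
E
```

```text
far
wrist 4041 angle med 1.29 [1.26 1.3 ] umax 8.9 zmin -29.8
scene few 81
side few 0
near
wrist few 0
scene few 33
side 146 angle med 1.45 [1.37 1.54] umax 5.2 zmin -26.2
left
wrist 2645 angle med 0.49 [0.46 0.51] umax 27.0 zmin -13.7
scene 317 angle med 0.48 [0.37 0.61] umax 28.2 zmin -16.0
side 253 angle med 0.46 [0.37 0.54] umax 26.3 zmin -13.6
right
wrist 3382 angle med 0.27 [0.24 0.29] umax 32.4 zmin -9.3
scene 137 angle med 0.35 [0.3  0.42] umax 30.6 zmin -13.0
side 114 angle med 0.18 [0.15 0.26] umax 31.1 zmin -8.8
105 [np.float64(-4.0), np.float64(-4.0), np.float64(-4.0)] [np.float64(92.0), np.float64(92.0), np.float64(92.0)]
107 [np.float64(-2.7), np.float64(-2.6), np.float64(-2.6)] [np.float64(91.0), np.float64(91.0), np.float64(92.0)]
109 [np.float64(-1.3), np.float64(-1.2), np.float64(-1.3)] [np.float64(91.0), np.float64(91.0), np.float64(90.0)]
111 [np.float64(0.0), np.float64(nan), np.float64(0.0)] [np.float64(89.0), np.float64(nan), np.float64(89.0)]
113 [np.float64(1.5), np.float64(1.5), np.float64(1.4)] [np.float64(89.0), np.float64(89.0), np.float64(89.0)]
115 [np.float64(2.9), np.float64(2.9), np.float64(2.9)] [np.float64(89.0), np.float64(89.0), np.float64(90.0)]
117 [np.float64(4.2), np.float64(4.2), np.float64(4.2)] [np.float64(86.0), np.float64(86.0), np.float64(86.0)]
119 [np.float64(5.4), np.float64(5.5), np.float64(5.4)] [np.float64(79.0), np.float64(80.0), np.float64(78.0)]
121 [np.float64(6.7), np.float64(6.7), np.float64(6.7)] [np.float64(67.0), np.float64(66.0), np.float64(67.0)]
123 [np.float64(8.1), np.float64(8.2), np.float64(8.1)] [np.float64(59.0), np.float64(60.0), np.float64(60.0)]
125 [np.float64(9.1), np.float64(9.7), np.float64(9.7)] [np.float64(-0.0), np.float64(55.0), np.float64(57.0)]
```

The far clip's face runs from (4.2 mm out, z 86) to (8.1, 59), which is about 1.42 rad: shut. The box has slid 7 mm in total, against an allowance of 40. Next I turn 90° and go to the left clip.

Run:
```python
from h import *
from workcell import arm
s=arm.read_state(); print(own(s["eef_pos"]),s["eef_pos"],local(s,tgt(0,122,.09)))
```

```text
[145.9  -0.2] [ 0.68096685 -0.05551501  0.14077017] [ 5.1  14.59 12.22]
```

servo_tool --linear '[[1,4,1],[1,8,4],[1,12,7],[1,14.6,10],[1,14.6,12.2],[1,14.6,12.2],[1,14.6,12.2],[1,14.6,12.2],[1,14.6,12.2],[1,14.6,12.2],[1,14.6,12.2],[1,14.6,12.2]]' --angular '[[1.571,0,0],[1.571,0,0],[1.571,0,0],[1.571,0,0],[1.571,0,0],[1.571,0,0],[1.571,0,0],[1.571,0,0],[1.571,0,0],[1.571,0,0],[1.571,0,0],[1.571,0,0]]' --jaw '[1,1,1,1,1,1,1,1,1,1,1,1]'

```text
time: 9.57
eef_pos: [0.6152, 0.1238, 0.1305]
ee_rot: [0.358, 1.544, -0.359]
wrist_force: [-0.2, 0.1, -0.3]
opening: -0.0001
```

```bash
cat > st.py <<'E'
from h import *
from workcell import arm
import sys
s=arm.read_state(); R=Ro.from_rotvec(s["ee_rot"]).as_matrix(); x,y=ax()
print(s["time"],own(s["eef_pos"]),s["eef_pos"].round(4),s["wrist_force"].round(1),s["q"].round(2))
print("tool y yaw",np.degrees(np.arctan2(R[1,1],R[0,1])).round(2),R[:,0].round(3))
if len(sys.argv)>1: print(local(s,tgt(*map(float,sys.argv[1:4]))))
E
python3 st.py 0 122 .06
```

```text
9.5667 [ -1.5 121.2] [0.6152 0.1238 0.1305] [-0.2  0.1 -0.3] [0.2  0.26 0.26 1.57 0.   2.23]
tool y yaw 63.83 [-0.003 -0.    -1.   ]
[7.05 0.08 0.17]
```

servo_tool --linear '[[2,0,0.1],[4,0,0.1],[6,0,0.1],[7,0,0.1],[7,0,0.1]]' --angular '[[0.074,0,0],[0.074,0,0],[0.074,0,0],[0.074,0,0],[0.074,0,0]]' --jaw '[1,1,1,1,1]'

```text
time: 9.98
eef_pos: [0.6152, 0.123, 0.0583]
ee_rot: [0.41, 1.537, -0.414]
wrist_force: [-0.4, -0.2, -0.9]
opening: 0.0
```

```bash
python3 st.py 0 122 .02; python3 look.py 11; python3 ang.py 11 left
```

```text
9.9833 [ -1.1 120.5] [0.6152 0.123  0.0583] [-0.4 -0.2 -0.9] [0.2  0.27 0.12 1.43 0.   2.29]
tool y yaw 59.93 [-0.006 -0.001 -1.   ]
[3.83 0.17 0.13]
9.9833 [ -1.1 120.5] [0.6152 0.123  0.0583] [-0.44 -0.18 -0.88] [0.2  0.27 0.12 1.43 0.   2.29]
wrist 3852 angle med 0.5 [0.47 0.52] umax 28.1 zmin -14.6
scene 208 angle med 0.49 [0.37 0.62] umax 28.4 zmin -18.7
side 179 angle med 0.48 [0.42 0.58] umax 26.5 zmin -14.5
```

View pics/l11.png

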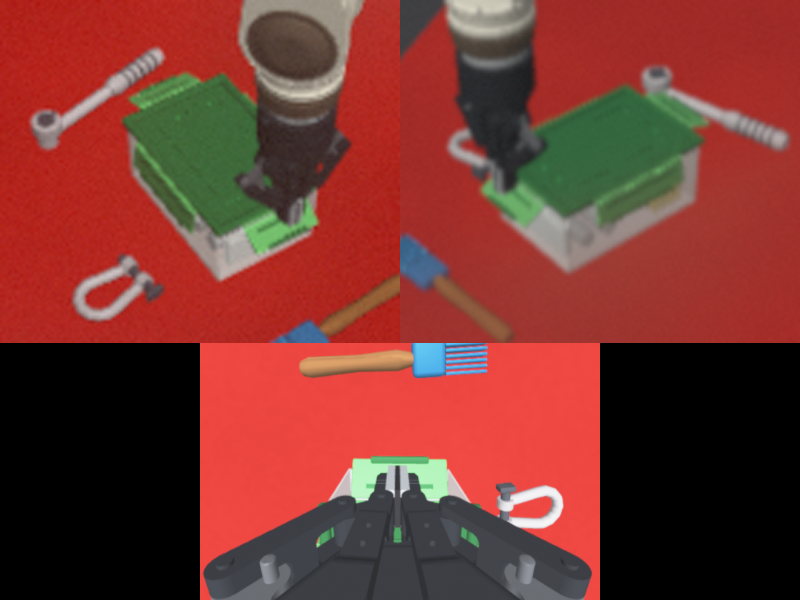

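The tip is centred over the left clip. I go down and press in.

servo_tool --linear '[[1,0.1,0],[2,0.1,0],[3,0.1,0],[3.8,0.1,0],[3.8,0.1,0],[3.8,-0.15,0],[3.8,-0.3,0],[3.8,-0.45,0],[3.8,-0.6,0],[3.8,-0.6,0]]' --angular '[[0,0,0],[0,0,0],[0,0,0],[0,0,0],[0,0,0],[0,0,0],[0,0,0],[0,0,0],[0,0,0],[0,0,0]]' --jaw '[1,1,1,1,1,1,1,1,1,1]'

```text
time: 10.97
eef_pos: [0.6149, 0.1175, 0.0241]
ee_rot: [0.412, 1.531, -0.412]
wrist_force: [-0.5, 0.2, -0.3]
opening: 0.0002
```

```bash
python3 st.py; python3 look.py 12; python3 ang.py 12 left
```

```text
10.9667 [  1.4 115.6] [0.6149 0.1175 0.0241] [-0.5  0.2 -0.3] [ 0.19  0.27  0.06  1.36 -0.    2.29]
tool y yaw 59.88 [ 0. -0. -1.]
10.9667 [  1.4 115.6] [0.6149 0.1175 0.0241] [-0.5   0.24 -0.31] [ 0.19  0.27  0.06  1.36 -0.    2.29]
wrist 1150 angle med 1.4 [1.38 1.42] umax 7.1 zmin -31.0
scene 66 angle med 1.33 [1.25 1.41] umax 9.6 zmin -31.9
side 75 angle med 1.43 [1.37 1.51] umax 6.4 zmin -30.6
```

View pics/l12.png

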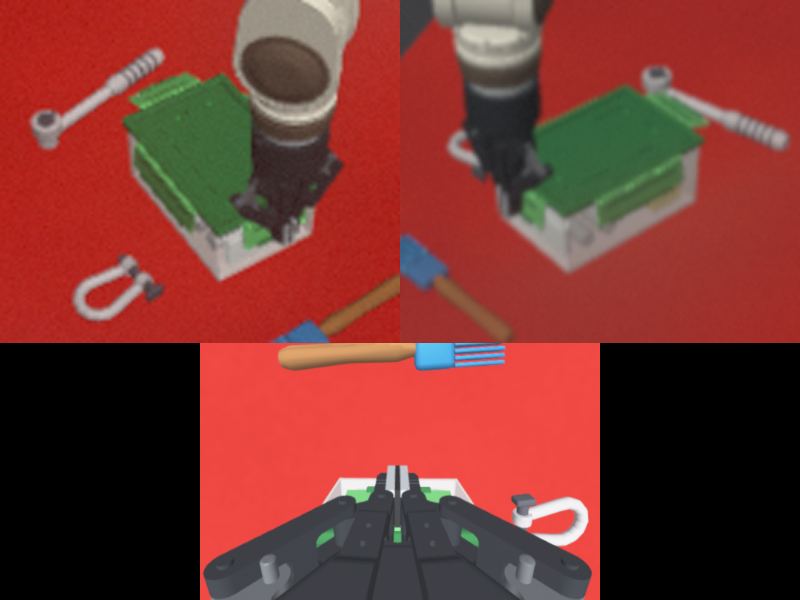

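The left clip reads about 1.40–1.43 rad with no load, so it has snapped. I cross over to the right clip.

servo_tool --linear '[[0,0.6,0],[-2,0.8,0],[-5,0.8,0],[-6.6,-3,-0.1],[-6.6,-7,-0.1],[-6.6,-11,-0.1],[-6.6,-15,-0.1],[-6.6,-19,-0.1],[-6.6,-23,-0.1],[-6,-23.8,-0.1],[-4,-23.8,-0.1],[-3.3,-23.8,-0.1]]' --angular '[[0,0,0],[0,0,0],[0,0,0],[0,0,0],[0,0,0],[0,0,0],[0,0,0],[0,0,0],[0,0,0],[0,0,0],[0,0,0],[0,0,0]]' --jaw '[1,1,1,1,1,1,1,1,1,1,1,1]'

```text
time: 12.12
eef_pos: [0.4942, -0.0879, 0.0552]
ee_rot: [0.413, 1.532, -0.413]
wrist_force: [-0.6, 0.3, -0.6]
opening: 0.0004
```

```bash
python3 st.py 0 -122 .02; python3 look.py 13; for c in left right near far; do echo $c; python3 ang.py 13 $c; done
```

```text
12.1167 [   1.2 -122.6] [ 0.4942 -0.0879  0.0552] [-0.6  0.3 -0.6] [-0.18 -0.03 -0.22  1.39  0.    1.92]
tool y yaw 59.81 [-0.001  0.    -1.   ]
[ 3.52  0.07 -0.12]
12.1167 [   1.2 -122.6] [ 0.4942 -0.0879  0.0552] [-0.62  0.31 -0.65] [-0.18 -0.03 -0.22  1.39  0.    1.92]
left
wrist few 0
scene 243 angle med 1.37 [1.28 1.43] umax 8.7 zmin -31.0
side 201 angle med 1.46 [1.4  1.53] umax 5.3 zmin -30.3
right
wrist 8078 angle med 0.26 [0.23 0.28] umax 30.5 zmin -8.8
scene 126 angle med 0.34 [0.29 0.41] umax 30.2 zmin -12.9
side 120 angle med 0.18 [0.09 0.26] umax 29.3 zmin -8.6
near
wrist few 1421
scene few 38
side 175 angle med 1.45 [1.38 1.49] umax 5.8 zmin -27.0
far
wrist few 3331
scene few 81
side few 2
```

View pics/l13.png

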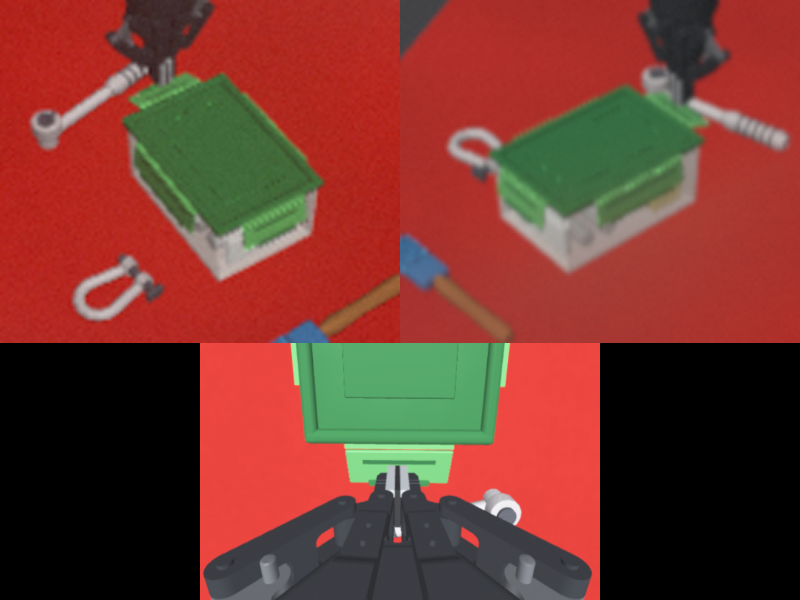

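Left and near are both shut. The tip is over the right clip, so I go down and press in.

servo_tool --linear '[[1,0.1,0],[2,0.1,0],[3,0.1,0],[3.6,0.1,0],[3.6,0.1,0],[3.6,0.3,0],[3.6,0.45,0],[3.6,0.6,0],[3.6,0.75,0],[3.6,0.75,0]]' --angular '[[0,0,0],[0,0,0],[0,0,0],[0,0,0],[0,0,0],[0,0,0],[0,0,0],[0,0,0],[0,0,0],[0,0,0]]' --jaw '[1,1,1,1,1,1,1,1,1,1]'

```text
time: 13.1
eef_pos: [0.4979, -0.0819, 0.0208]
ee_rot: [0.41, 1.532, -0.415]
wrist_force: [-3.5, -6.9, -0.9]
opening: 0.0004
```

```bash
python3 st.py; python3 look.py 14; python3 ang.py 14 right
python3 - <<'E'
from h import *
c=dict(np.load("wrist_14.npz"));W=cloud(c);x,y=ax()
for q in (210,235):
  print([(( (W[r,q,:2]-C)@-y*1000-100).round(1),(W[r,q,2]*1000).round(0)) for r in range(215,262,4)])
E
```

```text
13.1 [   1.4 -115.6] [ 0.4979 -0.0819  0.0208] [-3.5 -6.9 -0.9] [-0.16 -0.02 -0.26  1.32 -0.    1.94]
tool y yaw 59.86 [-0.001 -0.003 -1.   ]
13.1 [   1.4 -115.6] [ 0.4979 -0.0819  0.0208] [-3.53 -6.93 -0.91] [-0.16 -0.02 -0.26  1.32 -0.    1.94]
wrist 3826 angle med 1.07 [1.07 1.08] umax 0.8 zmin -0.4
scene few 14
side few 18
[(np.float64(-18.0), np.float64(89.0)), (np.float64(-16.2), np.float64(89.0)), (np.float64(-14.4), np.float64(88.0)), (np.float64(-12.8), np.float64(88.0)), (np.float64(-11.8), np.float64(90.0)), (np.float64(-10.4), np.float64(91.0)), (np.float64(-9.1), np.float64(92.0)), (np.float64(-7.6), np.float64(92.0)), (np.float64(-5.7), np.float64(92.0)), (np.float64(-4.1), np.float64(92.0)), (np.float64(-1.0), np.float64(88.0)), (np.float64(0.7), np.float64(89.0))]
[(np.float64(-17.8), np.float64(88.0)), (np.float64(-16.3), np.float64(89.0)), (np.float64(-14.3), np.float64(88.0)), (np.float64(-13.2), np.float64(89.0)), (np.float64(-11.8), np.float64(90.0)), (np.float64(-10.5), np.float64(91.0)), (np.float64(-9.1), np.float64(91.0)), (np.float64(-7.5), np.float64(92.0)), (np.float64(-5.9), np.float64(92.0)), (np.float64(-4.0), np.float64(91.0)), (np.float64(-1.0), np.float64(88.0)), (np.float64(1.1), np.float64(87.0))]
```

View pics/l14.png

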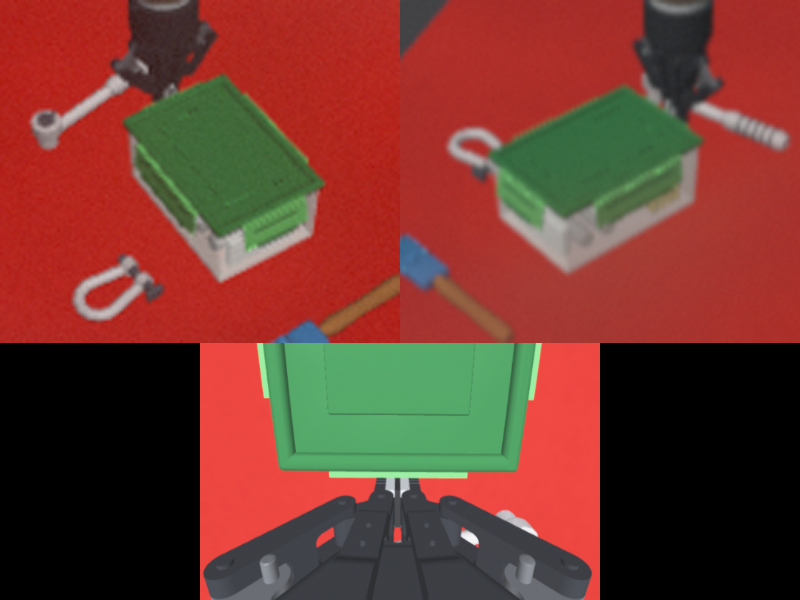

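7.7 N, the same level at which the far clip was shut against the wall. I withdraw and check.

servo_tool --linear '[[0,0.15,0],[0,0.15,0],[0,-0.6,0],[-1,-1.4,0],[-4,-1.4,0],[-8,-2,0],[-12,-5.5,0],[-12.5,-6,0],[-12.5,-6,0],[-12.5,-6,0]]' --angular '[[0,0,0],[0,0,0],[0,0,0],[0,0,0],[0,0,0],[0,0,0],[0,0,0],[0,0,0],[0,0,0],[0,0,0]]' --jaw '[1,1,1,1,1,1,1,1,1,1]'

```text
time: 14.08
eef_pos: [0.4689, -0.1336, 0.1473]
ee_rot: [0.413, 1.528, -0.412]
wrist_force: [-0.4, -0.1, -1.2]
opening: 0.0001
```

```bash
python3 st.py; python3 look.py 15; for c in right left near far; do echo $c; python3 ang.py 15 $c; done
python3 - <<'E'
from h import *
c=dict(np.load("wrist_15.npz"));W=cloud(c);x,y=ax()
for q in (250,276,300):
  print([(( (W[r,q,:2]-C)@-y*1000-100).round(1),(W[r,q,2]*1000).round(0)) for r in range(100,132,2)])
for n in ("scene","side"):
    r=[]
    for f in (f"{n}_10.npz",f"{n}_15.npz"):
        c=dict(np.load(f)); hsv=cv2.cvtColor(c["color"],cv2.COLOR_RGB2HSV)
        m=((hsv[...,0]>40)&(hsv[...,0]<85)&(hsv[...,1]>90)&(hsv[...,2]<130)).astype(np.uint8)
        m[:170]=0;m[270:]=0;m[:,:220]=0;m[:,350:]=0
        m=cv2.morphologyEx(m,cv2.MORPH_OPEN,np.ones((7,7)))
        ys,xs=np.nonzero(m); r.append(cast(c,np.c_[xs,ys],.092).mean(0)[:2]*1000)
    print(n,"shift",(r[1]-r[0]).round(1))
E
```

```text
14.0833 [   2.5 -174.9] [ 0.4689 -0.1336  0.1473] [-0.4 -0.1 -1.2] [-0.28 -0.08 -0.08  1.57  0.    1.82]
tool y yaw 59.82 [ 0.003 -0.    -1.   ]
14.0833 [   2.5 -174.9] [ 0.4689 -0.1336  0.1473] [-0.35 -0.09 -1.21] [-0.28 -0.08 -0.08  1.57  0.    1.82]
right
wrist 1837 angle med 1.45 [1.44 1.45] umax 3.2 zmin -26.1
scene few 9
side few 7
left
wrist few 0
scene 245 angle med 1.24 [1.1  1.31] umax 11.3 zmin -31.6
side 212 angle med 1.31 [1.25 1.37] umax 9.1 zmin -28.7
near
wrist few 468
scene few 34
side 234 angle med 1.44 [1.33 1.5 ] umax 6.2 zmin -27.2
far
wrist few 967
scene few 81
side few 5
[(np.float64(-11.6), np.float64(92.0)), (np.float64(-10.2), np.float64(92.0)), (np.float64(-8.8), np.float64(93.0)), (np.float64(-7.4), np.float64(93.0)), (np.float64(-6.1), np.float64(91.0)), (np.float64(-4.8), np.float64(89.0)), (np.float64(-3.4), np.float64(87.0)), (np.float64(-1.9), np.float64(88.0)), (np.float64(-0.6), np.float64(86.0)), (np.float64(0.8), np.float64(83.0)), (np.float64(2.0), np.float64(72.0)), (np.float64(3.3), np.float64(60.0)), (np.float64(4.9), np.float64(59.0)), (np.fl
[... 654 characters left out ...]
.float64(-1.0)), (np.float64(10.1), np.float64(-1.0))]
[(np.float64(-11.9), np.float64(91.0)), (np.float64(-10.5), np.float64(92.0)), (np.float64(-9.1), np.float64(91.0)), (np.float64(-7.7), np.float64(91.0)), (np.float64(-6.3), np.float64(91.0)), (np.float64(-4.9), np.float64(90.0)), (np.float64(-3.6), np.float64(87.0)), (np.float64(-2.2), np.float64(88.0)), (np.float64(-0.7), np.float64(89.0)), (np.float64(0.7), np.float64(86.0)), (np.float64(1.9), np.float64(77.0)), (np.float64(3.1), np.float64(62.0)), (np.float64(4.7), np.float64(58.0)), (np.float64(5.8), np.float64(-1.0)), (np.float64(7.9), np.float64(-0.0)), (np.float64(9.9), np.float64(0.0))]
scene shift [1.7 2.8]
side shift [1.9 2.7]
```

View pics/l15.png

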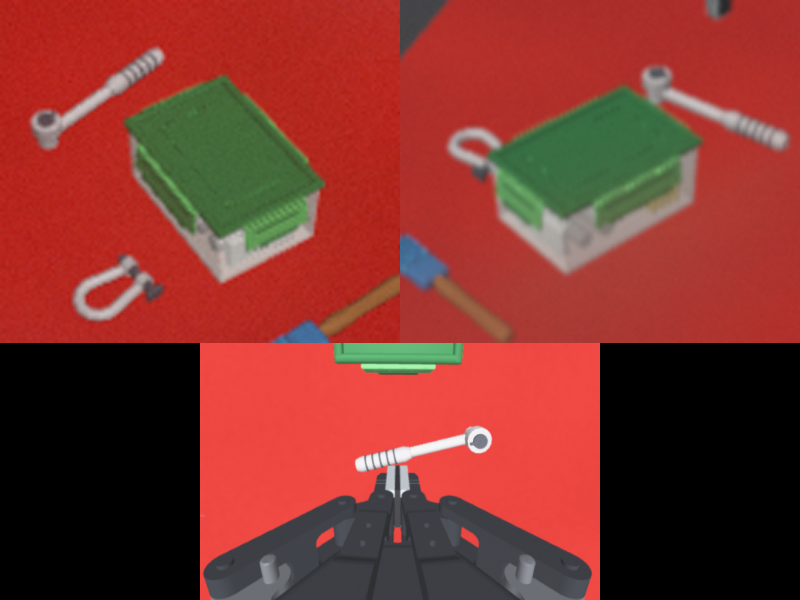

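All four clips hang down. As a last check I fit the face slope of each clip directly, which doesn't depend on the box centre.

Run:
```python
from h import *
x,y=ax()
for side,runs in {"near":[("wrist","6"),("side","15")],"far":[("wrist","10"),("scene","15")],"left":[("wrist","12"),("scene","15"),("side","15")],"right":[("wrist","15")]}.items():
    out={"near":-x,"far":x,"left":y,"right":-y}[side]; h=70 if side in("near","far") else 100; t=np.array([-out[1],out[0]]); hw=55 if h==70 else 36
    for n,k in runs:
        c=dict(np.load(f"{n}_{k}.npz")); W=cloud(c); hsv=cv2.cvtColor(c["color"],cv2.COLOR_RGB2HSV)
        g=(hsv[...,0]>40)&(hsv[...,0]<85)&(hsv[...,1]>60)
        d=W[...,:2]-C; u=d@out*1000-h; v=d@t*1000; z=W[...,2]*1000
        m=g&(abs(v)<hw)&(u>-10)&(u<16)&(z>58)&(z<82)
        if m.sum()<25: print(side,n,"few",m.sum()); continue
        vx,vy,u0,z0=cv2.fitLine(np.c_[u[m],z[m]].astype(np.float32),cv2.DIST_HUBER,0,.01,.01).ravel()
        print(side,n,m.sum(),"slope angle",np.arctan2(abs(vy),-vx*np.sign(vy)).round(2),"u at z70",(u0+vx/vy*(70-z0)).round(1))
```

```text
near wrist 1214 slope angle 1.43 u at z70 -5.9
near side 190 slope angle 1.47 u at z70 2.7
far wrist 675 slope angle 1.46 u at z70 6.4
far scene 112 slope angle 1.49 u at z70 4.0
left wrist 796 slope angle 1.35 u at z70 2.7
left scene 118 slope angle 1.42 u at z70 6.9
left side 106 slope angle 1.38 u at z70 5.1
right wrist 406 slope angle 1.45 u at z70 2.4
```

Near, far and right read 1.43–1.49. Left is the weakest at 1.35–1.42 and never showed the firm stop, so I press it once more.

```bash
sed -i 's/^C=np.array(\[.5552,.0185\])/C=np.array([.557,.0212])/' h.py; python3 st.py 0 124 .14;python3 st.py 0 124 .02
```

```text
14.2333 [   1.1 -177.4] [ 0.4681 -0.1324  0.1447] [ 0.3 -0.1 -0.2] [-0.28 -0.08 -0.08  1.57  0.    1.82]
tool y yaw 59.92 [-0.001  0.001 -1.   ]
[ 0.46 30.14  0.06]
14.2333 [   1.1 -177.4] [ 0.4681 -0.1324  0.1447] [ 0.3 -0.1 -0.2] [-0.28 -0.08 -0.08  1.57  0.    1.82]
tool y yaw 59.92 [-0.001  0.001 -1.   ]
[12.46 30.14  0.08]
```

servo_tool --linear '[[0,4,0],[0,8,0],[0,12,0],[0,16,0],[0,20,0],[0,24,0],[0,28,0],[0,31,0],[0,31,0],[4,31,0],[7,31,0],[7,31,0]]' --angular '[[0,0,0],[0,0,0],[0,0,0],[0,0,0],[0,0,0],[0,0,0],[0,0,0],[0,0,0],[0,0,0],[0,0,0],[0,0,0],[0,0,0]]' --jaw '[1,1,1,1,1,1,1,1,1,1,1,1]'

```text
time: 15.23
eef_pos: [0.6199, 0.1354, 0.0675]
ee_rot: [0.407, 1.542, -0.415]
wrist_force: [-1.4, -0.4, -1.4]
opening: 0.0003
```

```bash
python3 st.py 0 124 .02; python3 look.py 16; python3 ang.py 16 left
```

```text
15.2333 [ -3.6 130.3] [0.6199 0.1354 0.0675] [-1.4 -0.4 -1.4] [0.21 0.29 0.17 1.46 0.   2.31]
tool y yaw 59.98 [-0.011 -0.002 -1.   ]
[ 4.75 -0.59  0.39]
15.2333 [ -3.6 130.3] [0.6199 0.1354 0.0675] [-1.44 -0.42 -1.36] [0.21 0.29 0.17 1.46 0.   2.31]
wrist 1151 angle med 1.43 [1.41 1.44] umax 5.4 zmin -29.9
scene 156 angle med 1.38 [1.31 1.43] umax 8.0 zmin -30.5
side 163 angle med 1.44 [1.39 1.53] umax 5.3 zmin -30.3
```

View pics/l16.png

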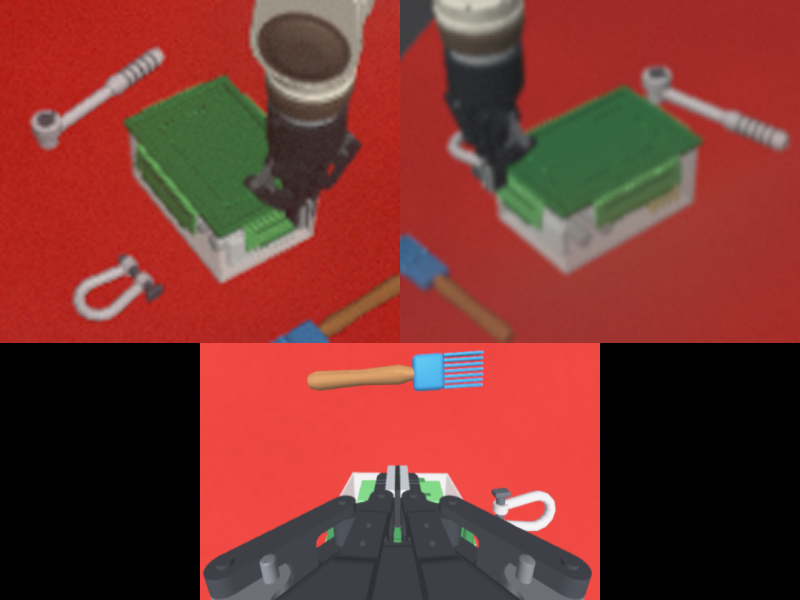

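servo_tool --linear '[[2,0,0],[4,0,0],[4.8,0,0],[4.8,-0.5,0],[4.8,-0.9,0],[4.8,-1.2,0],[4.8,-1.4,0],[4.8,-1.4,0]]' --angular '[[0,0,0],[0,0,0],[0,0,0],[0,0,0],[0,0,0],[0,0,0],[0,0,0],[0,0,0]]' --jaw '[1,1,1,1,1,1,1,1]'

```text
time: 16.05
eef_pos: [0.6173, 0.1228, 0.0292]
ee_rot: [0.413, 1.53, -0.411]
wrist_force: [-0.3, -0.8, -0.6]
opening: -0.0001
```

```bash
python3 st.py
```

```text
16.05 [  0.6 118.2] [0.6173 0.1228 0.0292] [-0.3 -0.8 -0.6] [ 0.2   0.27  0.07  1.37 -0.    2.29]
tool y yaw 59.87 [ 0.002  0.    -1.   ]
```

servo_tool --linear '[[0.7,0,0],[0.7,-0.15,0],[0.7,-0.3,0],[0.7,-0.45,0],[0.7,-0.45,0]]' --angular '[[0,0,0],[0,0,0],[0,0,0],[0,0,0],[0,0,0]]' --jaw '[1,1,1,1,1]'

```text
time: 16.47
eef_pos: [0.6145, 0.1192, 0.0208]
ee_rot: [0.412, 1.531, -0.412]
wrist_force: [0.0, -0.9, -0.5]
opening: -0.0001
```

servo_tool --linear '[[0,-0.1,0],[0,-0.2,0],[0,-0.3,0],[0,-0.3,0]]' --angular '[[0,0,0],[0,0,0],[0,0,0],[0,0,0]]' --jaw '[1,1,1,1]'

```text
time: 16.8
eef_pos: [0.6138, 0.118, 0.0209]
ee_rot: [0.413, 1.531, -0.409]
wrist_force: [3.7, 5.9, -2.8]
opening: -0.0
```

A firm stop at 7 N: the left clip is against the wall. I withdraw clear.

servo_tool --linear '[[0,0.6,0],[0,1.4,0],[-4,1.6,0],[-8,2,0],[-12,4,0],[-14,8,0],[-14,10,0],[-14,10,0],[-14,10,0]]' --angular '[[0,0,0],[0,0,0],[0,0,0],[0,0,0],[0,0,0],[0,0,0],[0,0,0],[0,0,0],[0,0,0]]' --jaw '[1,1,1,1,1,1,1,1,1]'

```text
time: 17.55
eef_pos: [0.6637, 0.2047, 0.1599]
ee_rot: [0.41, 1.532, -0.411]
wrist_force: [-1.0, -0.2, -0.3]
opening: -0.0003
```

```bash
python3 st.py; python3 look.py 17; for c in right left near far; do echo $c; python3 ang.py 17 $c; done
python3 - <<'E'
from h import *
x,y=ax()
for side,runs in {"near":["side"],"far":["scene"],"left":["scene","side"]}.items():
    out={"near":-x,"far":x,"left":y,"right":-y}[side]; h=70 if side in("near","far") else 100; t=np.array([-out[1],out[0]]); hw=55 if h==70 else 36
    for n in runs:
        c=dict(np.load(f"{n}_17.npz")); W=cloud(c); hsv=cv2.cvtColor(c["color"],cv2.COLOR_RGB2HSV)
        g=(hsv[...,0]>40)&(hsv[...,0]<85)&(hsv[...,1]>60)
        d=W[...,:2]-C; u=d@out*1000-h; v=d@t*1000; z=W[...,2]*1000
        m=g&(abs(v)<hw)&(u>-10)&(u<16)&(z>58)&(z<82)
        if m.sum()<25: print(side,n,"few",m.sum()); continue
        vx,vy,u0,z0=cv2.fitLine(np.c_[u[m],z[m]].astype(np.float32),cv2.DIST_HUBER,0,.01,.01).ravel()
        print(side,n,m.sum(),"slope angle",np.arctan2(abs(vy),-vx*np.sign(vy)).round(2))
for n in ("scene","side"):
    r=[]
    for f in (f"{n}0.npz",f"{n}_17.npz"):
        c=dict(np.load(f)); hsv=cv2.cvtColor(c["color"],cv2.COLOR_RGB2HSV)
        m=((hsv[...,0]>40)&(hsv[...,0]<85)&(hsv[...,1]>90)&(hsv[...,2]<130)).astype(np.uint8)
        m[:170]=0;m[270:]=0;m[:,:220]=0;m[:,350:]=0
        m=cv2.morphologyEx(m,cv2.MORPH_OPEN,np.ones((7,7)))
        ys,xs=np.nonzero(m); r.append(cast(c,np.c_[xs,ys],.092).mean(0)[:2]*1000)
    print(n,"total lid shift mm",(r[1]-r[0]).round(1))
E
```

```text
17.55 [ -0.9 212.3] [0.6637 0.2047 0.1599] [-1.  -0.2 -0.3] [ 0.3   0.45  0.55  1.67 -0.    2.39]
tool y yaw 60.0 [-0.001 -0.001 -1.   ]
17.55 [ -0.9 212.3] [0.6637 0.2047 0.1599] [-0.96 -0.2  -0.31] [ 0.3   0.45  0.55  1.67 -0.    2.39]
right
wrist few 0
scene few 18
side few 7
left
wrist few 32
scene 225 angle med 1.46 [1.42 1.54] umax 5.7 zmin -31.1
side 181 angle med 1.56 [1.5  1.62] umax 3.1 zmin -28.8
near
wrist few 0
scene few 41
side few 130
far
wrist few 0
scene few 84
side few 0
near side 195 slope angle 1.48
far scene 124 slope angle 1.47
left scene 110 slope angle 1.5
left side 97 slope angle 1.43
scene total lid shift mm [-3.9  3. ]
side total lid shift mm [-5.   6.3]
```

View pics/l17.png

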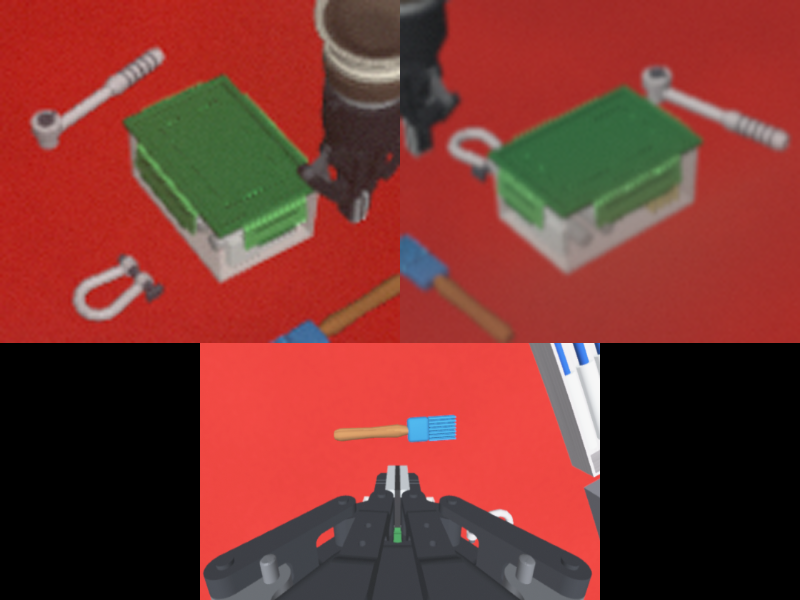

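All four clips hang shut, the hand is clear, the box has moved about 7 mm in total, and the other things are where they were. I hand the job in.

```bash
python3 -c "
from workcell import arm
print(arm.sign_off())"
```

```text
the job is handed in; nothing more can be done
None
```

I pressed all four clips down with the closed fingertips, in the order near, far, left, right, then took the hand clear and handed the job in at about 18 s. The left clip got a second press.

- **Clips:** the last angle readings were near 1.48, far 1.47 and left 1.43–1.50 rad. The right clip read 1.45 in the last close wrist view. It could not be seen in the final views, and I did not re-measure it after the second left press. The first left press read only 1.35–1.42, so I pressed again until it stopped firmly at 7 N.
- **Box:** it slid about 5–8 mm (the scene and side cameras differ) against the 40 mm allowed, and it stands flat. I saw no movement of the other things in the pictures, but did not measure them again. The highest contact force I read was about 8 N.
- **What disagreed:** the reported tool position lay about 40 mm beyond the real fingertip, so my first press stopped above the near clip and did nothing. The depth images showed this and I corrected for it. The scene and side cameras also differed by up to 8 mm on the box position, so I used the wrist view to settle it.

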